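# Caliper and snap gauge back into the sloped foam insert

## Task

Put the two measuring tools that lie loose on the bench back into the gauge tray: press the digital caliper and the horseshoe snap gauge, face up, into their matching cutouts in the sloped foam insert until each sits fully home on the bottom of its cutout, and let go of them. Leave the screwdriver, the copper bar and the insulator where they are.

Things in the scene. Friction and masses are not known exactly. Their poses are not given: they have to be found in the camera images.
- stand: Blue steel drawer unit (shut, 110 mm high) with a tray on top that slopes 25 degrees up away from the robot, all fixed to the bench; origin on the bench under its middle, x ahead, z up. The tray holds the foam; its highest edge is 245 mm over the bench. A dial indicator (56 mm round) and a feeler-gauge set are fixed in the lower left of the foam, up to 8 mm proud; the face is otherwise flat.
- foam: Black foam insert, 228 mm (x) by 334 mm (y). Origin: centre of its upper face, 195 mm over the bench; x up the slope, y to the left seen from the robot, z square out of the face. Cutouts 12 mm deep, yellow floor. Springy foam lips at their sides squeeze the tools, which do not sink in by their own weight: pushing one home takes 4 to 12 N, square to the face, on the slider or the gauge's back.
- caliper_seat (a point): Where caliper_mid lies when the caliper is home, 4 mm below the foam's face, in the upper half. Axes as the foam's; the caliper's axes then match them (tail to the right, long jaws down the slope). Play 2 mm round the slider, 3 mm at the jaws, 4 mm beside the beam. Finger notches 34 mm wide (y), 28 mm out, 12 mm deep, above and below the slider's middle (+x and -x).
- gauge_seat (a point): Where gauge_mid lies when the gauge is home, 4.5 mm below the foam's face, in the U-shaped cutout at the lower right. Axes as the foam's; the gauge's axes then match them (mouth to the left, +y). Play 2 mm all round. Finger notches 12 mm deep at the middle of the back: outside (-y) 34 mm wide, 28 mm out; inside, the whole mouth for 30 mm, then a foam tongue between the arms.
- caliper_mid (a point): Digital caliper, shut, 0.2 kg, flat on the bench, display up. Point: centre of the black slider, 8 mm above its underside. Slider 38 (x) by 70 (y) by 16 mm (z): grip its 38 mm sides at the middle. Steel beam along y, 16 wide, 4 thick, from y = -179 (tail) to 57 mm; jaws at y = 29 to 57, long ones to x = -48, short to x = 26. z: out of the display. Home, the slider is 4 mm proud.
- gauge_mid (a point): Horseshoe snap gauge, steel, 0.4 kg, flat on the bench: a U. Point: middle of its back, 7.5 mm above the underside. Back 28 mm wide (y -14 to 14), 96 long (x), 15 high at the black grip plate (middle 66 mm, the up side): grip its 28 mm sides there. Arms 26 wide, 12 high, to y = 64 mm; mouth 44 wide (41 at the measuring faces). z up. Home, the plate is 3 mm proud, the arms level.
- screwdriver: Bystander: screwdriver with a green handle, about 200 mm long, lying on the bench nearer to the robot.
- busbar: Bystander: copper bar 200 by 40 by 10 mm with four bolt holes, lying on the bench; origin under its middle.
- insulator: Bystander: red-brown ribbed post insulator, 68 mm across, 118 mm high, standing on the bench; origin under its middle.
Things that resemble listed ones, but are neither listed nor needed, are in the scene too. Leave any green or turquoise look-alike of the part that bears gauge_mid alone.

How it is judged:
At the end, for the whole second after the job is handed in: The caliper and the snap gauge both stay in their own cutouts, face up, each within 5 mm of its seat, no more than 2 mm above fully home, flat on the cutout's floor within 0.05 rad and turned within 0.1 rad (distance between caliper_mid and caliper_seat below 0.005 m and z of caliper_mid in the frame of caliper_seat below 0.002 m and angle between the z axis of each of caliper_mid, gauge_mid and the z axis of foam, either way round below 0.05 rad and angle between the y axis of each of caliper_mid, gauge_mid and the y axis of foam, either way round below 0.1 rad and angle between each of caliper_mid, gauge_mid's own z axis and vertical below 0.8 rad and distance between gauge_mid and gauge_seat below 0.005 m and z of gauge_mid in the frame of gauge_seat below 0.002 m); the robot touches nothing.
It fails at once if the screwdriver is shifted by more than 30 mm (distance of screwdriver from where it was at the start of the episode above 0.03 m).
It fails at once if the copper bar is shifted by more than 30 mm (distance of busbar from where it was at the start of the episode above 0.03 m).
It fails at once if the insulator is shifted by more than 30 mm (distance of insulator from where it was at the start of the episode above 0.03 m).
It also fails if it takes over 72 s, if anything falls off the work surface, if the arm or the gripper's body presses on something with over 40 N, if the wrist force passes 120 N, or if a joint passes its speed limit or range.

## Robot

A 7-joint arm with a two-finger parallel gripper is mounted at the origin on the work surface. World frame = base frame: x ahead of the robot, y to its left, z up, the work surface at z = 0. Lengths are in m, angles in rad, forces in N, time in s.
With the tool pointing down it reaches from about 0.4 to 0.85 m from the base axis. Payload 4.5 kg.
Tool frame: the origin (TCP) lies on the centre line of the jaws, within the pads' length; the fingertips stand 17 mm ahead of it and the grasp point (between the pads) lies 2 mm behind it (r.tip_reach is the distance from the TCP to the fingertips, in m); z points along the fingers, y is the line along which they close (so a half turn about z gives the same grasp; the last joint's range is limited). The gripper opens to 88 mm and grips with 3 to 60 N. Pads are 18 mm wide; open, the fingers measure 123 mm over their backs; the gripper's body (75 mm by 187 mm) begins 45 mm behind the grasp point.
Start: joints at [1.35, 0.689, -0.195, 1.565, 0.157, 0.902, -0.215], TCP at [0.158, -0.605, 0.223] pointing down, gripper open.
Joint ranges: [-3.01, 3.01], [-0.46, 2.08], [-1.47, 1.51], [0.13, 2.56], [-1, 4.14], [0.04, 2.09], [-2.66, 2.66]. Speed limits (rad/s): [2.57, 2.57, 3.14, 3.14, 3.14, 3.14, 3.14].

## Interface

Orientations are given as a unit quaternion [x, y, z, w].
In Python, from plant import r gives the robot as it stands.
- The arm moves only by the tool step_arm, never from a script. Its argument "steps" is a list of rows, each a list of 7 numbers: the shift along the tool's x, y, z in cm, then the turn, a rotation vector about the tool's x, y, z in degrees, then the gripper's target within -1 to 1 (shut at 1, half-way at 0, fully open at -1). A call has 1 to 8 rows; each row shifts and turns the commanded pose from where the row before left it, along the tool's axes as they then stand; what a row does not reach is not made up. A row lasts 1/8 s, in which the tool goes at most 62.5 mm and 10.7 degrees, less where a joint would pass 70% of its speed; a pose out of reach is approached as far as the arm can. A call with a gripper value outside its range is refused whole. The fingers move at their own pace and stop on an object; "force" is the grip in N (left out, the last holds). Time passes only in rows, so rows that do not move let the fingers close. It gives the time, the measured TCP pose, the force, the opening and the grip force at its end, in the units of the state.
- r.get_state(): the state, without advancing time (a new reading comes with each control period).
- r.snapshot(name): name is "side" or "top"; returns a dict with "pixels" (420x560x3 uint8, red, green, blue), "fx", "fy", "cx", "cy" (pixels), "dist_coeffs" ([k1, k2, p1, p2, k3] as OpenCV has them; the pictures are not rectified), "cam_to_world" (4x4, takes a point from camera to world coordinates). Camera axes: x right, y down, z forward; pixel columns grow to the right and rows downward; lengths in m; the calibration is good to about 2 mm. A picture is of the moment at which its call begins. There is no depth.
- r.finish_job(): hands the job in; it is judged then, once.
The state is a dict: "clock": time; "q": joint angles; "qd": joint speeds; "joint_torque": joint torques, N m; "tool_pos": TCP position; "eef_rot": TCP orientation; "contact_force": force on the tool from outside, world axes, zero at the start; "moment": the same for the moment, N m; "opening": opening from 0.0 (shut) to 1.0 (fully open); "finger_force": force on a finger pad.
Only numpy, scipy, OpenCV 4.12 (cv2) and the standard library are available. Lean on these libraries where they do the work, as an engineer would, in place of code of your own. Each camera call takes 0.05 s, during which the arm holds its last target. There are 200 camera calls.

## Working session

There is one attempt and no reset: what is moved stays moved. The work goes in short steps, Python scripts to look and compute and a tool call to move; the robot and the scene stay as the last step left them, time stands still between calls to the robot, and variables do not carry over. Pictures are saved under pics/ and viewed, at most 10 in all, crops included, and the job is handed in when it is done.

Besides the shell and the picture viewer there is one more tool, called after ">>>" as a command line: name --pt "numbers of a row" for each row, then --argument value for the rest. step_arm: Moves the arm, as the interface text tells. Its arguments: {"type":"object","properties":{"steps":{"type":"array","items":{"type":"array","items":{"type":"number"}}},"force":{"type":"number"}},"required":["steps"]}

```bash
ls; mkdir -p pics
cat > h.py <<'E'
import numpy as np, cv2, pickle
from scipy.spatial.transform import Rotation as R
def snap(n,f):
    from plant import r
    s=r.snapshot(n); cv2.imwrite(f'pics/{f}.png',np.asarray(s['pixels'])[:,:,::-1]); pickle.dump(s,open(f'{f}.pkl','wb')); return s
def load(f): return pickle.load(open(f'{f}.pkl','rb'))
def K(s): return np.array([[s['fx'],0,s['cx']],[0,s['fy'],s['cy']],[0,0,1.]])
def ray(s,p):
    u=cv2.undistortPoints(np.array([[p]],float),K(s),np.array(s['dist_coeffs'],float))[0,0]
    T=np.array(s['cam_to_world']); d=T[:3,:3]@np.array([u[0],u[1],1]); return T[:3,3],d/np.linalg.norm(d)
def onz(s,p,z):
    o,d=ray(s,p); return o+d*(z-o[2])/d[2]
def tri(a,pa,b,pb):
    o1,d1=ray(a,pa);o2,d2=ray(b,pb)
    t=np.linalg.lstsq(np.c_[d1,-d2],o2-o1,rcond=None)[0]
    x,y=o1+d1*t[0],o2+d2*t[1]; return (x+y)/2,np.linalg.norm(x-y)
def proj(s,P):
    T=np.linalg.inv(np.array(s['cam_to_world'])); P=np.atleast_2d(P)
    return cv2.projectPoints(P.astype(float),cv2.Rodrigues(T[:3,:3])[0],T[:3,3],K(s),np.array(s['dist_coeffs'],float))[0][:,0]
E
python3 - <<'E'
from h import *
for n in('top','side'):
    s=snap(n,n+'0'); print(n,s['fx'],np.round(s['cam_to_world'],3).tolist(),s['dist_coeffs'])
from plant import r
print(r.get_state(), r.tip_reach)
a,b=[cv2.imread(f'pics/{n}0.png') for n in('top','side')]
E
```

```text
pics
top 391.78370506689663 [[0.028, -0.989, 0.144, 0.408], [-0.999, -0.025, 0.021, -0.154], [-0.017, -0.144, -0.989, 1.084], [0.0, 0.0, 0.0, 1.0]] [-0.08678112  0.          0.          0.          0.        ]
side 430.1820789452065 [[-0.955, -0.177, 0.237, 0.267], [-0.296, 0.524, -0.799, 0.723], [0.017, -0.833, -0.553, 0.745], [0.0, 0.0, 0.0, 1.0]] [-0.02732199  0.          0.          0.          0.        ]
{'clock': 0.1, 'q': array([ 1.34980489,  0.68991449, -0.19454731,  1.56622452,  0.15732789,
        0.90253836, -0.2151099 ]), 'qd': array([ 0.00028018, -0.00099559, -0.00015245, -0.00311382, -0.0011593 ,
       -0.00176148,  0.0011244 ]), 'joint_torque': array([-2.39681853e-03, -5.28492665e+01, -1.27149906e+00, -1.53835505e+01,
       -5.26231283e-02,  2.01137365e-03,  2.57853617e-05]), 'tool_pos': array([ 0.15733692, -0.60425088,  0.22198613]), 'eef_rot': array([ 9.91889248e-01,  1.27102350e-01, -1.71972593e-04, -8.26618401e-04]), 'contact_force': array([-0.13867488, -0.37377353, -0.16366885]), 'moment': array([-0.02018641,  0.05067386,  0.04516182]), 'finger_force': 0.0, 'opening': 0.9979479164132451} 0.017
```

View pics/top0.png

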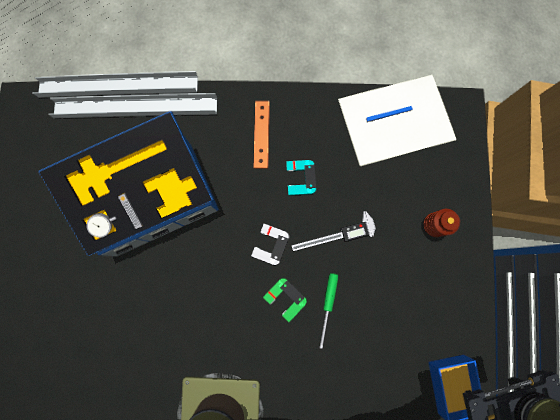

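View pics/side0.png

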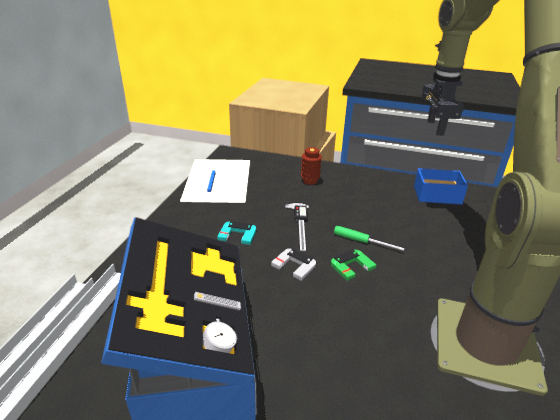

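The top view shows the real white/steel gauge at about (270,244) and the caliper slider at about (355,230). The cyan and green horseshoes are look-alikes, and the tray is at left, around (130,185). The side view agrees: gauge (293,264), caliper slider (301,212), tray at lower left. Next I'll zoom in.

Run:
```python
import cv2, numpy as np
t,s=cv2.imread('pics/top0.png'),cv2.imread('pics/side0.png')
def z(im,x,y,w,h,k,f=None):
    c=cv2.resize(im[y:y+h,x:x+w],None,fx=k,fy=k,interpolation=cv2.INTER_CUBIC)
    c=cv2.convertScaleAbs(c,alpha=1.5,beta=15)
    for i in range(0,w,10): cv2.putText(c,str(x+i),(i*k,8),0,.3,(0,255,0),1); cv2.line(c,(i*k,0),(i*k,3),(0,255,0),1)
    for j in range(0,h,10): cv2.putText(c,str(y+j),(0,j*k+4),0,.3,(0,255,0),1)
    return c
cv2.imwrite('pics/c1.png',z(t,32,108,198,150,4))
o=np.zeros((600,800,3),np.uint8)
a=z(t,245,208,135,60,5);o[:300,:675]=a
b=z(s,265,198,60,84,3); b=z(s,268,200,60,60,5);o[300:600,:300]=b
c=z(s,268,240,60,45,5);o[300:525,320:620]=c
cv2.imwrite('pics/c2.png',o)
cv2.imwrite('pics/c3.png',z(s,98,212,165,150,4))
```

```text
(no output)
```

View pics/c1.png

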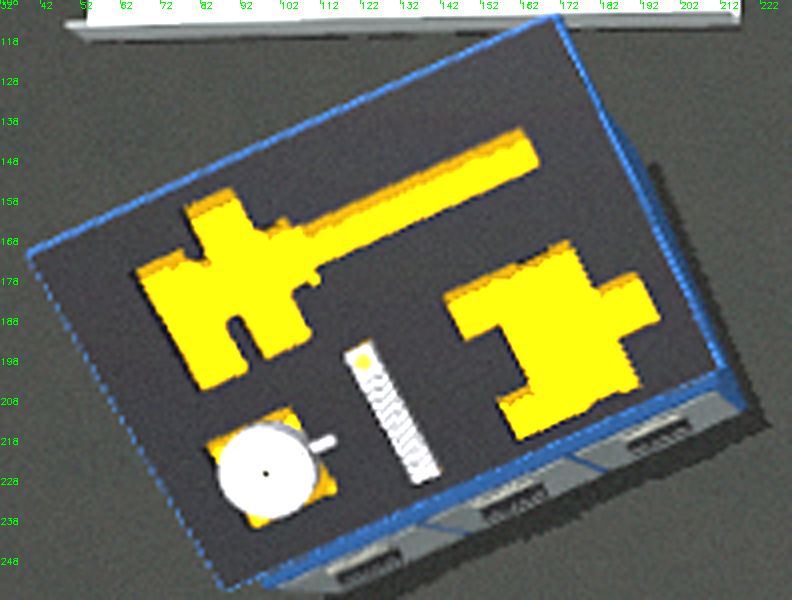

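View pics/c2.png

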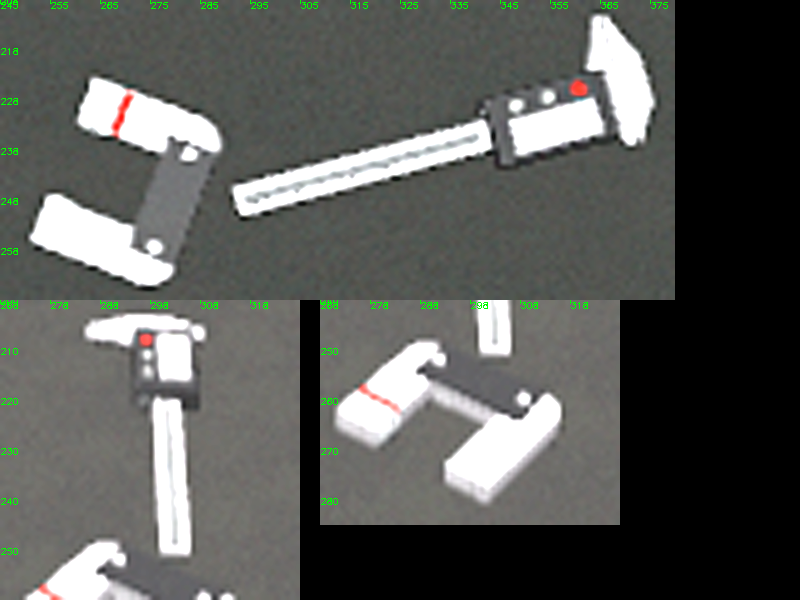

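View pics/c3.png

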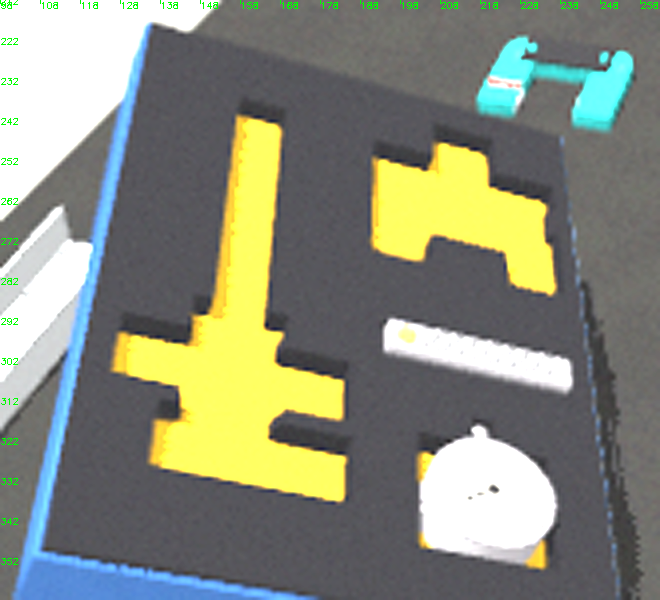

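Top crop: yellow cutouts are clear, with the foam corners at about (39,172), (171,112), (211,200) and (88,255). The object crop shows the caliper tail at about (292,248) with its jaws to the right, so it needs roughly a 172° turn. The gauge mouth points left and slightly up. The side crop shows the same cutouts with black walls and foam corners (135,218), (238,246) and (108,350). Next I'll fit geometric models to the masks in both views.

```bash
cat > fit.py <<'E'
from h import *
from scipy.optimize import least_squares, minimize
A=4
def hull(s,boxT,box,roi):   # box: x0,x1,y0,y1,z0,z1
    c=np.array([[x,y,z] for x in box[:2] for y in box[2:4] for z in box[4:]])
    return poly(s,(c@boxT[:3,:3].T)+boxT[:3,3],roi,True)
def poly(s,P,roi,h=False):
    p=(proj(s,P)+.5-np.array(roi[:2]))*A
    p=np.round(p*16).astype(np.int32)
    m=np.zeros((roi[3]*A,roi[2]*A),np.uint8)
    if h: p=cv2.convexHull(p)[:,0]
    cv2.fillPoly(m,[p],1,shift=4); return m
def foamT(v,tilt=25):
    T=np.eye(4); T[:3,:3]=R.from_euler('ZY',[v[3],-np.radians(tilt)]).as_matrix(); T[:3,3]=v[:3]; return T
def planar(x,y,yaw,z=0):
    T=np.eye(4);T[:3,:3]=R.from_euler('z',yaw).as_matrix();T[:3,3]=[x,y,z];return T
def down(m): return cv2.resize(m.astype(np.float32),None,fx=1/A,fy=1/A,interpolation=cv2.INTER_AREA)
E
cat > m1.py <<'E'
from fit import *
t,s=load('top0'),load('side0'); V={'t':t,'s':s}
C=np.array([[.114,.167,0],[.114,-.167,0],[-.114,-.167,0],[-.114,.167,0]])
obs=[(t,0,(39,172)),(t,1,(170.75,112.3)),(t,2,(211.5,200.5)),(t,3,(88.5,255.5)),(s,1,(135.2,218.5)),(s,2,(238,246.5)),(s,0,(108.5,350))]
def res(v,tl):
    T=foamT(v,tl); return np.concatenate([proj(c,T[:3,:3]@C[i]+T[:3,3])[0]-p for c,i,p in obs])
f=least_squares(lambda v:res(v[:4],25),[.6,.3,.195,.4]); print('foam',f.x.round(4),f.fun.round(1))
g=least_squares(lambda v:res(v[:4],v[4]),[.6,.3,.195,.4,25.]); print('free tilt',g.x.round(4))
# seats: opening rectangles (foam xy rel seat)
e=.002
cal=[(-.019-e,.019+e,-.035-e,.035+e),(-.012,.012,-.183,.05),(-.051,.029,.026,.060),(-.049,.049,-.017,.017)]
gau=[(-.048-e,.048+e,-.016,.046),(-.05,-.020,-.016,.066),(.020,.05,-.016,.066),(-.017,.017,-.044,0)]
def ym(s,roi):
    x,y,w,h=roi; p=np.asarray(s['pixels'])[y:y+h,x:x+w].astype(float); return np.clip((p[...,0]-p[...,2]-40)/120,0,1)
R0={'cal':{'t':(55,130,125,76),'s':(120,230,70,110)},'gau':{'t':(135,160,72,62),'s':(182,238,60,52)}}
def model(T,rs,o,s,roi):
    out=[]
    for d in(0,-.012):
        m=0
        for a in rs: m=m|poly(s,np.array([[a[0]+o[0],a[2]+o[1],d],[a[1]+o[0],a[2]+o[1],d],[a[1]+o[0],a[3]+o[1],d],[a[0]+o[0],a[3]+o[1],d]])@T[:3,:3].T+T[:3,3],roi)
        out.append(m)
    return down(out[0]&out[1])
def cost(v,views='ts'):
    T=foamT([v[0],v[1],.195,v[2]]); c=0
    for n,rs,o in(('cal',cal,v[3:5]),('gau',gau,v[5:7])):
        for k in views:
            c+=np.abs(model(T,rs,o,V[k],R0[n][k])-ym(V[k],R0[n][k])).sum()
    return c
x0=np.r_[f.x[0],f.x[1],f.x[3],.05,0.02,-.04,-.1]
sim=lambda x,d:np.vstack([x]+[x+d*np.eye(7)[i] for i in range(7)])
best=x0
for d in(.012,.005,.002): 
    q=minimize(cost,best,method='Nelder-Mead',options=dict(initial_simplex=sim(best,d),maxiter=500)); best=q.x
print('seats',best.round(4),cost(x0),q.fun)
for vw in 'ts':
    q=minimize(cost,best,args=(vw,),method='Nelder-Mead',options=dict(initial_simplex=sim(best,.003),maxiter=400));T=foamT([*q.x[:2],.195,q.x[2]])
    print(vw,q.x.round(4),q.fun,[(T[:3,:3]@np.r_[o,-.004]+T[:3,3]).round(4) for o in(q.x[3:5],q.x[5:7])])
np.save('seat.npy',best)
E
cat > m2.py <<'E'
from fit import *
t,s=load('top0'),load('side0')
g=[(-.048,.048,-.014,.012,0,.012),(-.033,.033,-.014,.014,0,.015),(-.048,-.022,-.01,.064,0,.012),(.022,.048,-.01,.064,0,.012)]
cb=[(-.008,.008,-.179,.05,.007,.011),(-.048,.026,.029,.057,.005,.012)]
cs=[(-.019,.019,-.035,.035,0,.016)]
def mask(s,roi):
    x,y,w,h=roi; p=np.asarray(s['pixels'])[y:y+h,x:x+w].max(2).astype(float); b=np.median(p); return np.clip((p-b-12)/45,0,1)
def fit(bx,excl,roi,x0,views,lab):
    def cost(v,vw):
        T=planar(*v); c=0
        for k in vw:
            cam={'t':t,'s':s}[k]; m=0
            for b in bx: m=m|hull(cam,T,b,roi[k])
            e=0
            for b in excl: e=e|hull(cam,T,b,roi[k])
            m=down(m); w=1-(down(e) if len(excl) else 0)
            c+=(np.abs(m-mask(cam,roi[k]))*w).sum()
        return c
    for vw in views:
        x=np.array(x0)
        for d in(.01,.004,.0015):
            S=np.vstack([x,x+[d,0,0],x+[0,d,0],x+[0,0,5*d]]); q=minimize(cost,x,args=(vw,),method='Nelder-Mead',options=dict(initial_simplex=S)); x=q.x
        print(lab,vw,x.round(4),np.degrees(x[2]).round(1),round(q.fun,1),'start',round(cost(np.array(x0),vw),1))
    return x
pg=onz(t,(280.5,244.5),.015); pc=onz(t,(355,229.5),.016); print(pg,pc)
print('tri tail',tri(t,(292.5,248.2),s,(303,250.8)),'plate dots',tri(t,(282.8,238.6),s,(308.7,259.8)),tri(t,(275.8,257.2),s,(292,251.6)))
G=fit(g,[],{'t':(246,216,45,55),'s':(265,240,58,46)},[pg[0],pg[1],-.35],('t','s','ts'),'gauge')
Cc=fit(cb,cs,{'t':(288,206,92,50),'s':(282,198,34,42)},[pc[0],pc[1],np.radians(195)],('t','s','ts'),'cal')
print(onz(t,(292.5,248.2),.009),onz(t,(375,228),.01))
E
python3 m1.py; python3 m2.py
```

```text
foam [0.583  0.2167 0.1917 0.4512] [ 0.  -0.7 -0.8 -0.6  0.1 -1.1 -0.4 -0.6  1.2 -0.3  0.4  0.5  0.8  0.3]
free tilt [ 0.5829  0.2165  0.1921  0.4515 24.469 ]
seats [ 0.578   0.2239  0.4599  0.0536  0.0507 -0.0555 -0.1102] 5256.354166666667 1426.575
t [ 0.5768  0.2215  0.4594  0.0542  0.0523 -0.0542 -0.109 ] 1044.1375 [array([0.5992, 0.2909, 0.2143]), array([0.5827, 0.1027, 0.1685])]
s [ 0.5788  0.2235  0.4595  0.054   0.0514 -0.0543 -0.1108] 214.10416666666666 [array([0.6013, 0.292 , 0.2142]), array([0.5853, 0.1032, 0.1684])]
[ 0.46418689 -0.14942079  0.015     ] [ 0.51026586 -0.35209566  0.016     ]
tri tail (array([ 0.45669054, -0.18239018,  0.00377899]), np.float64(0.0023899171793911335)) plate dots (array([ 0.45890672, -0.15833821, -0.00431592]), np.float64(0.04596155607857993)) (array([ 0.45215358, -0.1326987 ,  0.03800956]), np.float64(0.04751547837462703))
gauge t [ 0.4571 -0.1443 -0.3237] -18.5 218.0 start 509.8
gauge s [ 0.4613 -0.1471 -0.313 ] -17.9 269.4 start 373.9
gauge ts [ 0.4579 -0.1447 -0.3357] -19.2 565.5 start 883.7
cal t [ 0.5068 -0.3517  3.4281] 196.4 98.1 start 314.0
cal s [ 0.5095 -0.3513  3.4255] 196.3 37.9 start 65.3
cal ts [ 0.5083 -0.3513  3.438 ] 197.0 170.0 start 379.3
[ 0.45528142 -0.18245835  0.009     ] [ 0.516339   -0.40856918  0.01      ]
```

Run:
```python
from fit import *
exec(open('m1.py').read().split('# seats')[1].split('def ym')[0].replace('opening','#',0).split('\n',1)[1])
t,s=load('top0'),load('side0')
g=[(-.048,.048,-.014,.012,0,.012),(-.033,.033,-.014,.014,0,.015),(-.048,-.022,-.01,.064,0,.012),(.022,.048,-.01,.064,0,.012)]
cb=[(-.008,.008,-.179,.05,.007,.011),(-.048,.026,.029,.057,.005,.012),(-.019,.019,-.035,.035,0,.016)]
b={'top':[(.5768,.2215,.4594,.0542,.0523,-.0542,-.109),(.4571,-.1443,-.3237),(.5068,-.3517,3.4281)],
   'side':[(.5788,.2235,.4595,.054,.0514,-.0543,-.1108),(.4613,-.1471,-.313),(.5095,-.3513,3.4255)]}
k=4;o=np.zeros((600,800,3),np.uint8)
def put(cam,n,x,y,w,h,ox,oy,k,items):
    c=cv2.convertScaleAbs(cv2.resize(cv2.imread(f'pics/{n}0.png')[y:y+h,x:x+w],None,fx=k,fy=k,interpolation=cv2.INTER_CUBIC),alpha=1.4,beta=15)
    for P,col in items:
        p=((proj(cam,P)+.5-[x,y])*k).astype(np.int32); cv2.polylines(c,[p],True,col,1)
    o[oy:oy+h*k,ox:ox+w*k]=c
for n,cam in(('top',t),('side',s)):
    v,gv,cv_=b[n]; T=foamT([v[0],v[1],.195,v[2]]); it=[]
    for rs,of in((cal,v[3:5]),(gau,v[5:7])):
        for a in rs:
            for d,col in((0,(255,0,0)),(-.012,(0,0,255))):
                it.append((np.array([[a[i]+of[0],a[j]+of[1],d] for i,j in((0,2),(1,2),(1,3),(0,3))])@T[:3,:3].T+T[:3,3],col))
    ob=[]
    for vv,bx in((gv,g),(cv_,cb)):
        T2=planar(*vv)
        for a in bx:
            ob.append((np.array([[a[i],a[j],a[5]] for i,j in((0,2),(1,2),(1,3),(0,3))])@T2[:3,:3].T+T2[:3,3],(0,0,255)))
    if n=='top': put(cam,n,60,130,150,100,0,0,3,it); put(cam,n,246,206,132,66,0,310,4,ob)
    else: put(cam,n,120,230,115,110,455,0,3,it); put(cam,n,265,198,60,84,560,340,3,ob)
cv2.imwrite('pics/ov.png',o)
print([tri(t,p,s,q) for p,q in(((282.8,238.6),(292,251.6)),((275.8,257.2),(308.7,259.8)),((364.5,211),(286,206)))])
```

```text
[(array([ 0.4812169, -0.1551129,  0.0156926]), np.float64(0.0017080071688520232)), (array([ 0.43050364, -0.13739396,  0.01462387]), np.float64(0.0021396208938864233)), (array([ 0.56360432, -0.3803645 ,  0.00647168]), np.float64(0.00037246012683203735))]
```

View pics/ov.png

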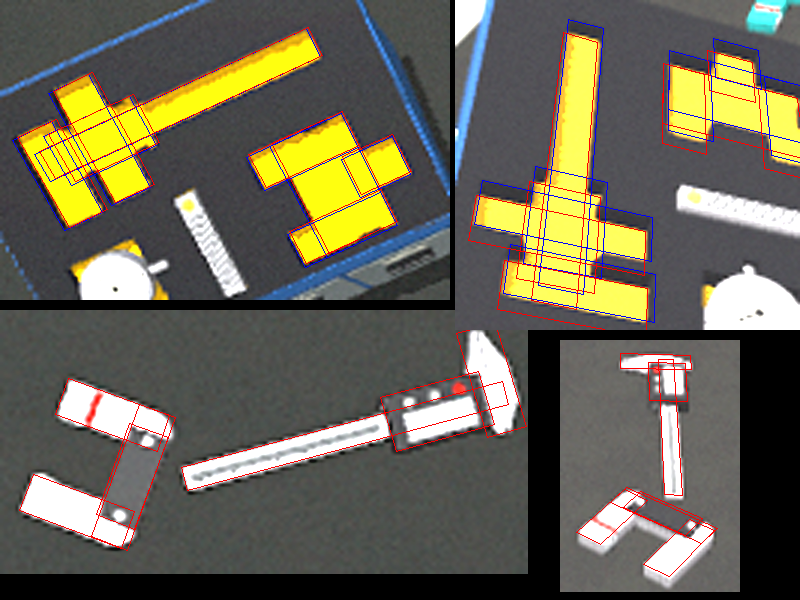

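The overlays match both views well. Triangulated heights also agree with the text: gauge plate 15 mm, foam about 192–195 mm. The caliper goes first, because its tail blocks the gauge grasp. I'll write a move calculator.

```bash
cat > go.py <<'E'
import sys
from h import *
from plant import r
def Rd(phi):
    c,s=np.cos(phi),np.sin(phi); return np.array([[c,s,0],[s,-c,0],[0,0,-1.]])
def foamR(): return R.from_euler('ZY',[.4595,-np.radians(25)]).as_matrix()
def place(yaw_obj,phi): # tool rotation in the seat for a tool grasped at phi
    return foamR()@R.from_euler('z',yaw_obj).as_matrix().T@Rd(phi)
def delta(p,Rt):
    st=r.get_state(); R0=R.from_quat(st['eef_rot']).as_matrix(); d=R0.T@(np.array(p)-st['tool_pos'])*100
    w=R.from_matrix(R0.T@Rt).as_rotvec(degrees=True)
    print('at',st['tool_pos'].round(4),'clk',round(float(st['clock']),2),'F',st['contact_force'].round(1),'open',round(st['opening']*88,1),'q',st['q'].round(2))
    print('shift cm (current tool axes)',d.round(2),'rotvec deg',w.round(2)); return d,w
E
python3 - <<'E'
from go import *
delta([.508,-.3515,.15],Rd(np.radians(-73.6)))
E
```

```text
at [ 0.1573 -0.6043  0.222 ] clk 0.1 F [-0.1 -0.4 -0.2] open 87.8 q [ 1.35  0.69 -0.19  1.57  0.16  0.9  -0.22]
shift cm (current tool axes) [ 40.31 -15.6    7.22] rotvec deg [-7.00e-02  8.00e-02  8.82e+01]
```

>>> step_arm --pt "5.04 -1.95 0 0 0 0 -1" --pt "5.04 -1.95 0 0 0 0 -1" --pt "5.04 -1.95 0 0 0 0 -1" --pt "5.04 -1.95 0 0 0 0 -1" --pt "5.04 -1.95 0 0 0 0 -1" --pt "5.04 -1.95 0 0 0 0 -1" --pt "5.04 -1.95 0 0 0 0 -1" --pt "5.04 -1.95 0 0 0 0 -1"

```text
clock: 1.1
tool_pos: [0.5094, -0.351, 0.2223]
eef_rot: [0.992, 0.127, -0.0, -0.0]
contact_force: [0.5, -0.5, -0.2]
opening: 1.001
finger_force: 0.0
```

>>> step_arm --pt "0 0 0.8 0 0 10.5 -1" --pt "0 0 0.8 0 0 10.5 -1" --pt "0 0 0.8 0 0 10.5 -1" --pt "0 0 0.8 0 0 10.5 -1" --pt "0 0 0.8 0 0 10.5 -1" --pt "0 0 0.8 0 0 10.5 -1" --pt "0 0 0.8 0 0 10.5 -1" --pt "0 0 0.8 0 0 10.5 -1"

```text
clock: 2.1
tool_pos: [0.5082, -0.3519, 0.158]
eef_rot: [0.82, -0.572, -0.0, -0.0]
contact_force: [0.5, 0.7, -1.6]
opening: 0.998
finger_force: 0.0
```

Run:
```python
from go import *
delta([.508,-.3515,.08],Rd(np.radians(-73.6)))
```

```text
at [ 0.5082 -0.3519  0.158 ] clk 2.1 F [ 0.5  0.7 -1.6] open 87.8 q [ 0.39  0.77  0.27  1.66 -0.28  0.74 -2.01]
shift cm (current tool axes) [-0.04  0.    7.8 ] rotvec deg [0.03 0.04 3.87]
```

>>> step_arm --pt "0 0 2 0 0 1.9 -1" --pt "0 0 2 0 0 2 -1" --pt "0 0 2 0 0 0 -1" --pt "0 0 2 0 0 0 -1"

```text
clock: 2.6
tool_pos: [0.5082, -0.3519, 0.0777]
eef_rot: [0.802, -0.597, -0.0, -0.0]
contact_force: [-0.9, -0.5, 0.1]
opening: 0.996
finger_force: 0.0
```

Run:
```python
from go import *
delta([.508,-.3515,.02],Rd(np.radians(-73.6)))
t,s=snap('top','t1'),snap('side','s1')
def z(n,x,y,w,h,k): return cv2.convertScaleAbs(cv2.resize(cv2.imread(f'pics/{n}.png')[y:y+h,x:x+w],None,fx=k,fy=k,interpolation=cv2.INTER_CUBIC),alpha=1.4,beta=15)
o=np.zeros((400,800,3),np.uint8); o[:,:400]=z('t1',310,180,100,100,4); o[:,400:]=z('s1',255,160,100,100,4); cv2.imwrite('pics/n1.png',o)
```

```text
at [ 0.5082 -0.3519  0.0777] clk 2.6 F [-0.9 -0.5  0.1] open 87.7 q [ 0.4   0.89  0.23  1.71 -0.33  0.58 -2.02]
shift cm (current tool axes) [-0.04  0.01  5.77] rotvec deg [0.02 0.04 0.31]
```

View pics/n1.png

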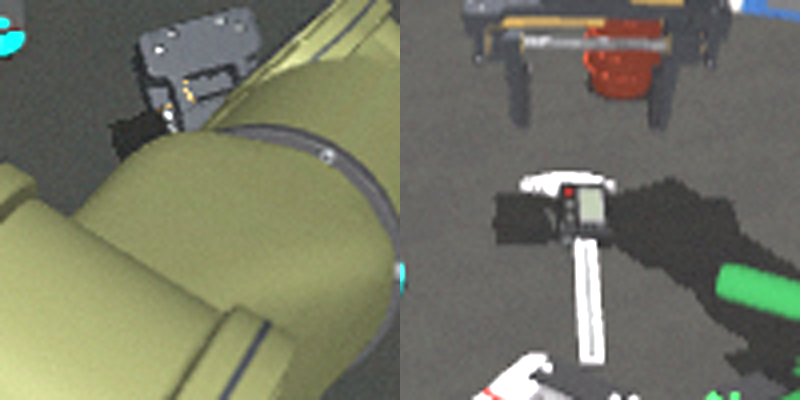

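In the side crop the fingers straddle the slider, tips at about (520,125) and (658,128), slider at (588,210). In the top view the arm hides the tool. I'm going down to grip.

>>> step_arm --pt "0 0 2 0 0 0.3 -1" --pt "0 0 2 0 0 0 -1" --pt "0 0 1.3 0 0 0 -1" --pt "0 0 0.5 0 0 0 -1" --pt "0 0 0 0 0 0 0.1" --force 30

```text
clock: 3.32
tool_pos: [0.5083, -0.3523, 0.0205]
eef_rot: [0.801, -0.599, -0.0, 0.0]
contact_force: [0.1, -0.8, -0.1]
opening: 0.914
finger_force: 0.0
```

>>> step_arm --pt "0 0 0 0 0 0 1" --pt "0 0 0 0 0 0 1" --pt "0 0 0 0 0 0 1" --pt "0 0 0 0 0 0 1" --pt "0 0 0 0 0 0 1" --force 50

```text
clock: 3.95
tool_pos: [0.5085, -0.3523, 0.0208]
eef_rot: [0.801, -0.599, 0.0, 0.0]
contact_force: [0.0, 0.1, 0.7]
opening: 0.342
finger_force: 0.0
```

Run:
```python
from go import *
delta([.508,-.3515,.02],Rd(np.radians(-73.6)))
st=r.get_state(); print(st['finger_force'],st['opening'])
s=snap('side','s2')
def z(n,x,y,w,h,k): return cv2.convertScaleAbs(cv2.resize(cv2.imread(f'pics/{n}.png')[y:y+h,x:x+w],None,fx=k,fy=k,interpolation=cv2.INTER_CUBIC),alpha=1.4,beta=15)
cv2.imwrite('pics/n2.png',z('s2',255,170,100,100,5))
```

```text
at [ 0.5085 -0.3523  0.0208] clk 3.95 F [0.  0.1 0.7] open 30.1 q [ 0.42  0.97  0.2   1.72 -0.35  0.48 -2.  ]
shift cm (current tool axes) [-0.09  0.02  0.08] rotvec deg [-0.01 -0.01  0.  ]
0.0 0.3424413726315352
```

View pics/n2.png

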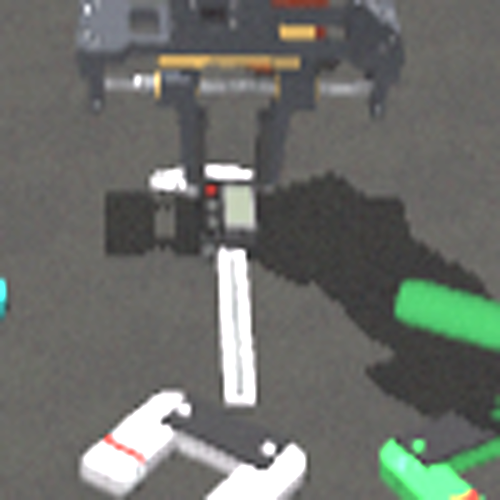

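Run:
```python
from go import *
s=load('s2'); st=r.get_state(); p=st['tool_pos']; Rm=R.from_quat(st['eef_rot']).as_matrix()
for y in(-.0151-.009,-.0151,.0151,.0151+.009):
    for z in(0,.017): print(y,z,((proj(s,p+Rm@[0,y,z])[0]-[255,170])*5).round(0), (p+Rm@[0,y,z]).round(3))
print(((proj(s,[.508,-.3515,.016])[0]-[255,170])*5))
```

```text
-0.0241 0 [190. 199.] [ 0.532 -0.345  0.021]
-0.0241 0.017 [189. 222.] [ 0.532 -0.345  0.004]
-0.0151 0 [205. 199.] [ 0.523 -0.348  0.021]
-0.0151 0.017 [204. 222.] [ 0.523 -0.348  0.004]
0.0151 0 [254. 200.] [ 0.494 -0.357  0.021]
0.0151 0.017 [253. 223.] [ 0.494 -0.357  0.004]
0.0241 0 [269. 201.] [ 0.485 -0.359  0.021]
0.0241 0.017 [268. 224.] [ 0.485 -0.359  0.004]
[229.78372584 207.0549414 ]
```

The side crop shows the fingertips at row ~178, where the reported pose predicts ~222. They occlude the jaws and carry no load, so they seem to be about 30 mm higher than reported and closed above the slider. I'll open and feel downwards carefully.

>>> step_arm --pt "0 0 0 0 0 0 -1" --pt "0 0 0 0 0 0 -1" --pt "0 0 0 0 0 0 -1" --pt "0 0 0.1 0 0 0 -1" --pt "0 0 0.1 0 0 0 -1" --pt "0 0 0.1 0 0 0 -1" --pt "0 0 0.2 0 0 0 -1" --pt "0 0 0 0 0 0 -1"

```text
clock: 5.0
tool_pos: [0.5083, -0.3521, 0.0155]
eef_rot: [0.801, -0.599, -0.0, 0.0]
contact_force: [-0.3, 0.3, -0.1]
opening: 1.0
finger_force: 0.0
```

Run:
```python
from go import *
delta([.508,-.3515,.02],Rd(np.radians(-73.6)))
s=snap('side','s3'); st=r.get_state(); p=st['tool_pos']; Rm=R.from_quat(st['eef_rot']).as_matrix()
c=s['pixels'][170:240,255:355].max(2)
print(st['joint_torque'].round(2),st['moment'])
k=5;o=cv2.convertScaleAbs(cv2.resize(cv2.imread('pics/s3.png')[150:250,245:365],None,fx=k,fy=k,interpolation=cv2.INTER_CUBIC),alpha=1.8,beta=25)
for y in(-.044,-.0615,.044,.0615):
    for z in(0,.017): cv2.circle(o,tuple(int(v) for v in (proj(s,p+Rm@[0,y,z])[0]+.5-[245,150])*5),3,(0,0,255) if z else (0,255,0),-1)
cv2.imwrite('pics/n3.png',o)
```

```text
at [ 0.5083 -0.3521  0.0155] clk 5.0 F [-0.3  0.3 -0.1] open 88.0 q [ 0.43  0.98  0.19  1.72 -0.36  0.47 -2.  ]
shift cm (current tool axes) [-0.07  0.01 -0.45] rotvec deg [0.01 0.01 0.  ]
[-0.000e+00 -5.685e+01  4.740e+00 -8.520e+00  1.000e-02 -8.000e-02
  0.000e+00] [ 0.12895241 -0.03088541 -0.01907034]
```

View pics/n3.png

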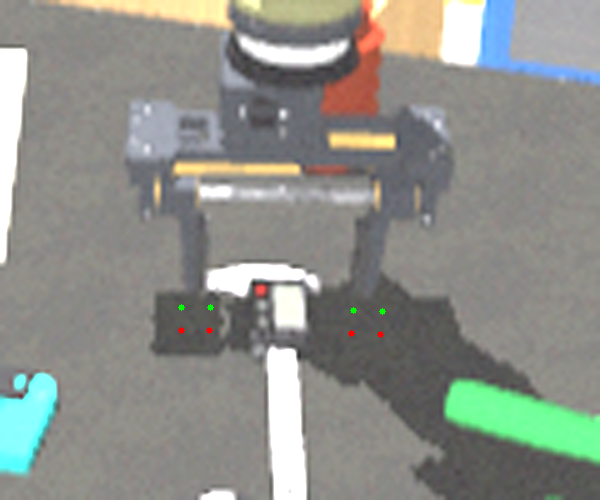

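Still no contact with reported tips at −1.5 mm, and the fingertips in the picture, about (190,292) and (367,292), are above their predicted spots (red dots, row ~332). So the tips really are about 28 mm higher than the reported pose implies. I'll feel for the bench.

>>> step_arm --pt "0 0 0.5 0 0 0 -1" --pt "0 0 0.5 0 0 0 -1" --pt "0 0 0.5 0 0 0 -1" --pt "0 0 0.2 0 0 0 -1" --pt "0 0 0.1 0 0 0 -1" --pt "0 0 0 0 0 0 -1"

```text
clock: 5.8
tool_pos: [0.5084, -0.3523, -0.0023]
eef_rot: [0.801, -0.599, 0.0, 0.0]
contact_force: [-0.8, -0.3, -0.6]
opening: 1.002
finger_force: 0.0
```

>>> step_arm --pt "0 0 0.15 0 0 0 -1" --pt "0 0 0.15 0 0 0 -1" --pt "0 0 0.1 0 0 0 -1" --pt "0 0 0 0 0 0 -1"

```text
clock: 6.3
tool_pos: [0.5084, -0.3522, -0.0064]
eef_rot: [0.801, -0.599, -0.0, 0.0]
contact_force: [0.7, 0.1, 0.3]
opening: 0.997
finger_force: 0.0
```

>>> step_arm --pt "0 0 0.1 0 0 0 -1" --pt "0 0 0.1 0 0 0 -1" --pt "0 0 0.0 0 0 0 -1"

```text
clock: 6.68
tool_pos: [0.5084, -0.3522, -0.0084]
eef_rot: [0.801, -0.599, -0.0, 0.0]
contact_force: [0.2, 0.6, 0.7]
opening: 1.0
finger_force: 0.0
```

>>> step_arm --pt "0 0 0.1 0 0 0 -1" --pt "0 0 0.1 0 0 0 -1" --pt "0 0 0.0 0 0 0 -1"

```text
clock: 7.05
tool_pos: [0.5083, -0.3522, -0.0104]
eef_rot: [0.801, -0.599, -0.0, 0.0]
contact_force: [-0.4, -0.5, -0.7]
opening: 1.001
finger_force: 0.0
```

>>> step_arm --pt "0 0 0.1 0 0 0 -1" --pt "0 0 0.1 0 0 0 -1" --pt "0 0 0.0 0 0 0 -1"

```text
clock: 7.42
tool_pos: [0.5084, -0.3522, -0.0124]
eef_rot: [0.801, -0.599, -0.0, 0.0]
contact_force: [-0.1, -0.1, 0.5]
opening: 0.998
finger_force: 0.0
```

>>> step_arm --pt "0 0 0.1 0 0 0 -1" --pt "0 0 0.1 0 0 0 -1" --pt "0 0 0.0 0 0 0 -1"

```text
clock: 7.8
tool_pos: [0.5084, -0.3522, -0.0144]
eef_rot: [0.801, -0.599, -0.0, 0.0]
contact_force: [-0.0, 0.7, -0.0]
opening: 0.999
finger_force: 0.0
```

>>> step_arm --pt "0 0 0.1 0 0 0 -1" --pt "0 0 0.1 0 0 0 -1" --pt "0 0 0.0 0 0 0 -1"

```text
clock: 8.18
tool_pos: [0.5085, -0.3523, -0.0155]
eef_rot: [0.801, -0.599, 0.0, -0.0]
contact_force: [-1.6, 0.7, 6.1]
opening: 0.998
finger_force: 3.2
```

Run:
```python
from go import *
s=snap('side','s4'); st=r.get_state(); print(st['tool_pos'],st['contact_force'])
for f in('s3','s4'):
    p=load(f)['pixels']
    for c in(282,283,284,318,319):print(f,c,[int(v) for v in p[192:222,c].sum(1)//3])
```

```text
[ 0.50843091 -0.35231054 -0.01550028] [-0.40586377  1.63608276  5.94864956]
s3 282 [47, 48, 45, 46, 46, 47, 48, 47, 48, 44, 48, 46, 47, 47, 49, 50, 44, 34, 35, 31, 34, 35, 38, 37, 35, 32, 32, 35, 34, 55]
s3 283 [52, 47, 47, 48, 45, 48, 47, 45, 48, 46, 44, 45, 47, 45, 47, 47, 40, 35, 34, 33, 37, 32, 35, 39, 37, 33, 35, 33, 34, 57]
s3 284 [51, 44, 44, 40, 46, 42, 43, 43, 43, 43, 41, 42, 42, 42, 43, 41, 40, 36, 36, 37, 36, 36, 34, 34, 30, 34, 32, 35, 34, 54]
s3 318 [53, 42, 38, 36, 43, 44, 43, 42, 43, 42, 41, 44, 44, 46, 45, 45, 48, 42, 34, 35, 30, 37, 35, 33, 34, 36, 34, 34, 36, 37]
s3 319 [41, 44, 43, 44, 48, 46, 45, 46, 45, 46, 48, 46, 46, 45, 46, 46, 40, 38, 34, 32, 34, 32, 37, 34, 36, 37, 34, 34, 35, 35]
s4 282 [106, 92, 76, 81, 73, 52, 48, 48, 49, 47, 48, 46, 49, 45, 48, 47, 48, 46, 47, 47, 48, 47, 47, 49, 38, 33, 35, 35, 35, 54]
s4 283 [104, 100, 83, 82, 73, 57, 46, 47, 47, 46, 47, 44, 47, 47, 46, 45, 45, 46, 44, 44, 46, 47, 47, 46, 41, 35, 32, 35, 32, 54]
s4 284 [106, 103, 78, 84, 95, 107, 90, 70, 66, 49, 40, 39, 40, 41, 42, 42, 41, 43, 40, 41, 43, 45, 42, 39, 40, 35, 34, 33, 31, 52]
s4 318 [45, 42, 43, 44, 53, 85, 84, 64, 47, 36, 41, 42, 41, 44, 45, 46, 44, 47, 46, 47, 44, 48, 43, 47, 47, 38, 36, 33, 33, 33]
s4 319 [45, 44, 40, 53, 65, 65, 81, 80, 63, 53, 45, 47, 49, 42, 47, 46, 47, 47, 46, 47, 47, 50, 46, 41, 35, 36, 35, 33, 35, 38]
```

The bench contact is at reported z ≈ −15 mm, so the reported height is 32 mm low there. The picture agrees, with the tip row now at 216. I'll back off 3 mm and grip.

>>> step_arm --pt "0 0 -0.3 0 0 0 0.2" --pt "0 0 0 0 0 0 1" --pt "0 0 0 0 0 0 1" --pt "0 0 0 0 0 0 1" --pt "0 0 0 0 0 0 1" --pt "0 0 0 0 0 0 1" --pt "0 0 0 0 0 0 1" --force 50

```text
clock: 9.1
tool_pos: [0.5082, -0.3523, -0.0134]
eef_rot: [0.801, -0.599, -0.0, 0.0]
contact_force: [0.1, -0.3, -0.9]
opening: 0.425
finger_force: 50.0
```

>>> step_arm --pt "0 0 -1 0 0 0 1" --pt "0 0 -3 0 0 0 1" --pt "0 0 -5 0 0 -5 1" --pt "0 0 -5 0 0 -10 1" --pt "0 0 -5 0 0 -10 1" --pt "0 0 -5 0 0 -10 1" --pt "0 0 -4 0 0 -10 1" --pt "0 0 0 0 0 -10 1"

```text
clock: 10.1
tool_pos: [0.5098, -0.3536, 0.2712]
eef_rot: [0.987, -0.159, 0.004, 0.002]
contact_force: [-0.5, -0.2, -3.2]
opening: 0.423
finger_force: 50.0
```

>>> step_arm --pt "0 0 0 0 0 -10 1" --pt "0 0 0 0 0 -10 1" --pt "0 0 0 0 0 -10 1" --pt "0 0 0 0 0 -10 1" --pt "0 0 0 0 0 -10 1" --pt "0 0 0 0 0 -10 1" --pt "0 0 0 0 0 -10 1" --pt "0 0 0 0 0 -10 1"

```text
clock: 11.1
tool_pos: [0.5076, -0.3523, 0.2669]
eef_rot: [0.858, 0.513, -0.001, -0.0]
contact_force: [-0.0, 0.3, -2.4]
opening: 0.425
finger_force: 50.0
```

>>> step_arm --pt "0 0 0 0 0 -10 1" --pt "0 0 0 0 0 -10 1" --pt "0 0 0 0 0 -10 1" --pt "0 0 0 0 0 -10 1" --pt "0 0 0 0 0 -10 1" --pt "0 0 0 0 0 -5 1"

```text
clock: 11.85
tool_pos: [0.5074, -0.3525, 0.2667]
eef_rot: [0.526, 0.851, -0.001, -0.001]
contact_force: [0.1, 0.4, -2.9]
opening: 0.426
finger_force: 50.0
```

Run:
```python
from go import *
Rt=place(np.radians(196.4),np.radians(-73.6))
print(Rt.round(3))
delta([.50,.22,.30],Rd(np.radians(116.3)))
delta([.50,.22,.30],Rt)
```

```text
[[-0.444  0.812  0.379]
 [ 0.896  0.402  0.187]
 [-0.     0.423 -0.906]]
at [ 0.5074 -0.3525  0.2667] clk 11.85 F [ 0.1  0.4 -2.9] open 37.5 q [ 0.88  0.69 -0.64  1.52  0.45  1.08  0.6 ]
shift cm (current tool axes) [51.54 24.94 -3.36] rotvec deg [-0.1  -0.01  0.27]
at [ 0.5074 -0.3525  0.2667] clk 11.85 F [ 0.1  0.4 -2.9] open 37.5 q [ 0.88  0.69 -0.64  1.52  0.45  1.08  0.6 ]
shift cm (current tool axes) [51.54 24.94 -3.36] rotvec deg [-25.1   -0.06   0.23]
```

>>> step_arm --pt "4.4 2.8 -0.3 0 0 0 1" --pt "4.4 2.8 -0.3 0 0 0 1" --pt "4.4 2.8 -0.3 0 0 0 1" --pt "4.4 2.8 -0.3 0 0 0 1" --pt "4.4 2.8 -0.3 0 0 0 1" --pt "4.4 2.8 -0.3 0 0 0 1" --pt "4.4 2.8 -0.3 0 0 0 1" --pt "4.4 2.8 -0.3 0 0 0 1"

```text
clock: 12.85
tool_pos: [0.5521, 0.0635, 0.291]
eef_rot: [0.527, 0.85, -0.001, 0.0]
contact_force: [-0.2, -0.2, -3.0]
opening: 0.428
finger_force: 50.0
```

>>> step_arm --pt "4.4 2.8 0 0 0 0 1" --pt "4.4 2.8 0 0 0 0 1" --pt "4.4 2.8 0 0 0 0 1" --pt "4.4 2.8 0 0 0 0 1" --pt "0 0 0 -9 0 0 1" --pt "0 0 0 -9 0 0 1" --pt "0 0 0 -7.1 0 0 1" --pt "0 0 0 0 0 0 1"

```text
clock: 13.85
tool_pos: [0.5716, 0.2673, 0.2895]
eef_rot: [0.514, 0.83, 0.181, 0.115]
contact_force: [0.9, -0.1, -1.8]
opening: 0.425
finger_force: 50.0
```

Run:
```python
from go import *
Rt=place(np.radians(196.4),np.radians(-73.6)); n=foamR()[:,2]
seat=np.array([.600,.2915,.2143])
delta(seat+(.011-.032+.06)*n,Rt)
snap('side','s5'); snap('top','t5')
```

```text
at [0.5716 0.2673 0.2895] clk 13.85 F [ 0.9 -0.1 -1.8] open 37.4 q [-0.22  0.49 -0.47  1.91  0.69  0.43 -0.71]
shift cm (current tool axes) [0.92 0.12 4.44] rotvec deg [-0.25  0.18  0.19]
```

```bash
cat > ov2.py <<'E'
from go import *
cb=[(-.008,.008,-.179,.05,.003,.003),(-.048,.026,.029,.057,.003,.003),(-.019,.019,-.035,.035,.008,.008)]
st=r.get_state(); p=st['tool_pos']; Rm=R.from_quat(st['eef_rot']).as_matrix()
Ro=Rm@Rd(np.radians(-73.6)).T@R.from_euler('z',np.radians(196.4)).as_matrix()
o=np.zeros((600,800,3),np.uint8)
for n,ox,(x,y,w,h),k in(('t5',0,(20,80,200,200),2),('s5',400,(80,120,200,300),2)):
    cam=load(n); c=cv2.convertScaleAbs(cv2.resize(cv2.imread(f'pics/{n}.png')[y:y+h,x:x+w],None,fx=k,fy=k,interpolation=cv2.INTER_CUBIC),alpha=1.3,beta=15)
    for mid,col in((p-Rm[:,2]*(.032-.011),(0,0,255)),(p+[0,0,.032]+Rm[:,2]*.011,(0,255,0))):
        for a in cb:
            P=np.array([[a[i],a[j],a[5]-.0] for i,j in((0,2),(1,2),(1,3),(0,3))])@Ro.T+mid
            cv2.polylines(c,[((proj(cam,P)+.5-[x,y])*k).astype(np.int32)],True,col,1)
    o[:h*k,ox:ox+w*k]=c
cv2.imwrite('pics/n5.png',o)
E
python3 ov2.py
```

```text
(no output)
```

View pics/n5.png

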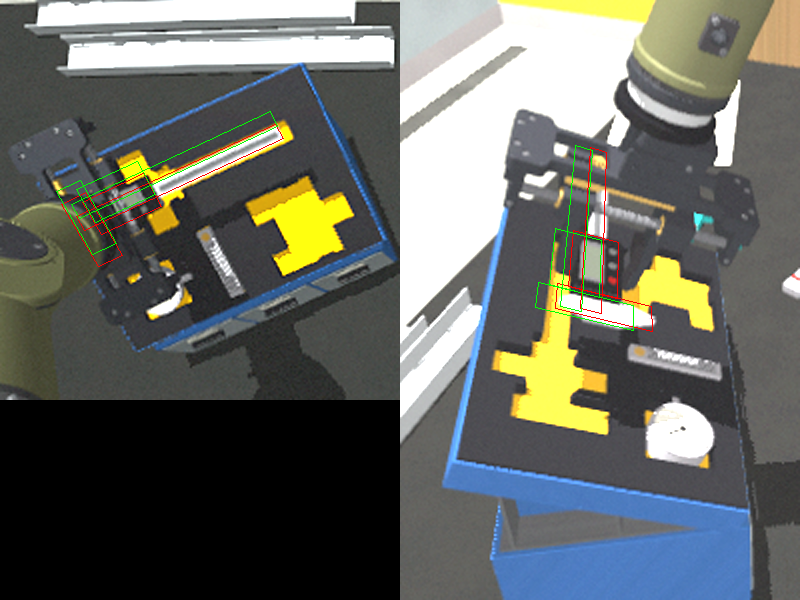

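Both views (top at left, side at right) match the red overlay. So the reported TCP lies 32 mm too far along tool z, and the lateral position agrees. I'll move to 20 mm above home and fit there.

Run:
```python
from go import *
Rt=place(np.radians(196.4),np.radians(-73.6)); n=foamR()[:,2]
delta(np.array([.600,.2915,.2143])+(.011-.032+.02)*n,Rt)
```

```text
at [0.5755 0.2702 0.2915] clk 13.95 F [ 1.6 -0.6 -1.9] open 37.4 q [-0.22  0.49 -0.47  1.91  0.69  0.43 -0.71]
shift cm (current tool axes) [ 0.83 -0.42  8.42] rotvec deg [0.08 0.05 0.05]
```

>>> step_arm --pt "0.4 -0.2 2 0 0 0 1" --pt "0.4 -0.2 2 0 0 0 1" --pt "0 0 2 0 0 0 1" --pt "0 0 1.6 0 0 0 1" --pt "0 0 0.8 0 0 0 1" --pt "0 0 0 0 0 0 1" --pt "0 0 0 0 0 0 1"

```text
clock: 14.82
tool_pos: [0.6, 0.2916, 0.2136]
eef_rot: [0.514, 0.829, 0.185, 0.115]
contact_force: [-0.3, 1.1, -2.5]
opening: 0.427
finger_force: 50.0
```

```bash
cat > m3.py <<'E'
import sys
from go import *; from fit import *
tag=sys.argv[1]; lead=.021   # reported TCP is 21 mm past caliper_mid along tool z
snap('side','s'+tag); snap('top','t'+tag)
st=r.get_state(); p=st['tool_pos']; Rm=R.from_quat(st['eef_rot']).as_matrix()
Ro=Rm@Rd(np.radians(-73.6)).T@R.from_euler('z',np.radians(196.4)).as_matrix()
mid=p-Rm[:,2]*lead; F=foamR()
print('yaw/tilt err deg',R.from_matrix(F.T@Ro).as_rotvec(degrees=True).round(2))
S={'t':np.array([.5992,.2909,.2143]),'s':np.array([.6013,.2920,.2142])}
print('reported: rel seat(mean) foam mm',(F.T@(mid-(S['t']+S['s'])/2)*1000).round(1))
B={'t':[(-.008,.008,-.179,-.036,-.004,0)],'s':[(-.048,.026,.029,.057,-.004,.002)]}
for k in 'ts':
    cam=load(k+tag); T=np.eye(4);T[:3,:3]=Ro;T[:3,3]=mid
    b=B[k][0]; c=np.array([[x,y,z] for x in b[:2] for y in b[2:4] for z in b[4:]])@Ro.T+mid
    q=proj(cam,c); x0,y0=(q.min(0)-6).astype(int); x1,y1=(q.max(0)+7).astype(int)
    if k=='t': x0=int(proj(cam,Ro@[0,-.06,0]+mid)[0][0])   # leave out the part by the fingers
    roi=(x0,y0,x1-x0,y1-y0); im=np.asarray(cam['pixels'])[y0:y1,x0:x1].astype(float)
    m=np.clip((im.min(2)-70)/80,0,1)
    def cost(v):
        T2=T.copy(); T2[:3,3]=mid+F@np.r_[v,0]
        return np.abs(down(hull(cam,T2,b,roi))-m).sum()
    x=np.zeros(2)
    for d in(.006,.002): x=(q:=minimize(cost,x,method='Nelder-Mead',options=dict(initial_simplex=np.array([x,x+[d,0],x+[0,d]])))).x
    print(k,'seen-reported mm',(x*1000).round(1),'cost',round(cost(np.zeros(2)),1),round(q.fun,1),'-> seen rel. seat in this view',((F.T@(mid-S[k]))[:2]*1000+x*1000).round(1))
E
python3 m3.py 6
```

```text
yaw/tilt err deg [ 0.03 -0.16  0.06]
reported: rel seat(mean) foam mm [-0.5  0.2 20.6]
t seen-reported mm [0.1 1.1] cost 82.1 78.7 -> seen rel. seat in this view [0.6 1.4]
s seen-reported mm [ 2.1 -1.1] cost 342.2 328.3 -> seen rel. seat in this view [ 0.5 -0.9]
```

Within 1 mm of the seat by all the estimates, so I'm inserting with force checks.

>>> step_arm --pt "0 0 0.4 0 0 0 1" --pt "0 0 0.3 0 0 0 1" --pt "0 0 0.2 0 0 0 1" --pt "0 0 0 0 0 0 1"

```text
clock: 15.42
tool_pos: [0.6031, 0.2932, 0.2045]
eef_rot: [0.514, 0.83, 0.184, 0.114]
contact_force: [-0.3, -0.7, -2.3]
opening: 0.425
finger_force: 50.0
```

>>> step_arm --pt "0 0 0.2 0 0 0 1" --pt "0 0 0.2 0 0 0 1" --pt "0 0 0 0 0 0 1"

```text
clock: 15.8
tool_pos: [0.605, 0.2942, 0.2013]
eef_rot: [0.514, 0.83, 0.185, 0.115]
contact_force: [0.4, -0.1, -1.2]
opening: 0.426
finger_force: 50.0
```

>>> step_arm --pt "0 0 0.2 0 0 0 1" --pt "0 0 0.2 0 0 0 1" --pt "0 0 0 0 0 0 1"

```text
clock: 16.18
tool_pos: [0.6065, 0.295, 0.1978]
eef_rot: [0.514, 0.83, 0.185, 0.115]
contact_force: [1.1, 0.8, 0.6]
opening: 0.43
finger_force: 50.0
```

>>> step_arm --pt "0 0 0.1 0 0 0 1" --pt "0 0 0.1 0 0 0 1" --pt "0 0 0 0 0 0 1"

```text
clock: 16.55
tool_pos: [0.6072, 0.2953, 0.1957]
eef_rot: [0.514, 0.83, 0.185, 0.115]
contact_force: [2.0, 0.7, -0.3]
opening: 0.423
finger_force: 50.0
```

>>> step_arm --pt "0 0 0.1 0 0 0 1" --pt "0 0 0.1 0 0 0 1" --pt "0 0 0 0 0 0 1"

```text
clock: 16.92
tool_pos: [0.6079, 0.2956, 0.1939]
eef_rot: [0.514, 0.83, 0.185, 0.115]
contact_force: [2.7, 0.4, 0.2]
opening: 0.426
finger_force: 50.0
```

>>> step_arm --pt "0 0 0.1 0 0 0 1" --pt "0 0 0.1 0 0 0 1" --pt "0 0 0 0 0 0 1"

```text
clock: 17.3
tool_pos: [0.608, 0.2957, 0.1936]
eef_rot: [0.514, 0.83, 0.185, 0.115]
contact_force: [-6.0, -2.6, 13.4]
opening: 0.425
finger_force: 50.0
```

>>> step_arm --pt "0 0 0.1 0 0 0 1" --pt "0 0 0.1 0 0 0 1" --pt "0 0 0 0 0 0 1"

```text
clock: 17.68
tool_pos: [0.6081, 0.2957, 0.1936]
eef_rot: [0.514, 0.829, 0.185, 0.116]
contact_force: [-16.7, -8.8, 28.8]
opening: 0.424
finger_force: 50.0
```

```bash
python3 m3.py 7; python3 -c "
from go import *
st=r.get_state();print(foamR().T@st['contact_force'],foamR().T@st['moment'])"
```

```text
yaw/tilt err deg [-0.04 -0.22  0.09]
reported: rel seat(mean) foam mm [-0.7  0.4 -1.5]
t seen-reported mm [-0.   1.3] cost 78.0 74.1 -> seen rel. seat in this view [0.3 1.7]
s seen-reported mm [ 2.7 -2.8] cost 369.5 349.5 -> seen rel. seat in this view [ 0.9 -2.5]
[-3.56198997  0.55570008 34.06639384] [-0.07663346  1.40504952 -0.05229951]
```

Rigid stop at the expected depth (34 N along the normal). Release and withdraw.

>>> step_arm --pt "0 0 -0.2 0 0 0 1" --pt "0 0 0 0 0 0 -0.12" --pt "0 0 0 0 0 0 -0.12" --pt "0 0 0 0 0 0 -0.12" --pt "0 0 -0.5 0 0 0 -0.12" --pt "0 0 -1 0 0 0 -0.12" --pt "0 0 -2 0 0 0 -0.12" --pt "0 0 -3 0 0 0 -0.12"

```text
clock: 18.77
tool_pos: [0.5832, 0.2832, 0.2515]
eef_rot: [0.514, 0.83, 0.184, 0.114]
contact_force: [0.7, 0.4, -0.5]
opening: 0.555
finger_force: 0.0
```

>>> step_arm --pt "0 0 -3 0 0 0 1" --pt "0 0 -3 0 0 0 1" --pt "-6 0 0 0 0 0 1" --pt "-6 0 0 0 0 0 1" --pt "-6 0 0 0 0 0 1"

```text
clock: 19.4
tool_pos: [0.6415, 0.1094, 0.3064]
eef_rot: [0.514, 0.83, 0.185, 0.115]
contact_force: [-0.1, 0.3, 0.7]
opening: 0.021
finger_force: 0.0
```

```bash
cat > m4.py <<'E'
import sys
from go import *; from fit import *
# fit the caliper (white beam+jaws) in the tray: x,y offset from seat and yaw, heights h tried
for n in('side','top'): snap(n,n[0]+'8')
S={'t':np.array([.5992,.2909,.2143]),'s':np.array([.6013,.2920,.2142])}
F=foamR(); bx=[(-.008,.008,-.179,-.03,-.004,0),(-.048,.026,.029,.057,-.004,.002)]; ex=(-.019,.019,-.035,.035,-.004,.008)
for k,roi in(('t',(50,120,130,90)),('s',(120,228,66,112))):
    cam=load(k+'8'); x,y,w,h=roi; m=np.clip((np.asarray(cam['pixels'])[y:y+h,x:x+w].astype(float).min(2)-70)/80,0,1)
    for H in(-.0015,.002,.006):
        def cost(v):
            T=np.eye(4);T[:3,:3]=F@R.from_euler('z',v[2]).as_matrix();T[:3,3]=S[k]+F@np.r_[v[:2],H]
            mm=down(hull(cam,T,bx[0],roi)|hull(cam,T,bx[1],roi)); return (np.abs(mm-m)*(1-down(hull(cam,T,ex,roi)))).sum()
        v=np.zeros(3)
        for d in(.006,.002): v=(q:=minimize(cost,v,method='Nelder-Mead',options=dict(initial_simplex=np.vstack([v,v+np.eye(3)*[d,d,5*d]])))).x
        print(k,'h',H*1000,'offset mm',(v[:2]*1000).round(1),'yaw deg',np.degrees(v[2]).round(1),'cost',round(cost(np.zeros(3)),1),round(q.fun,1))
E
python3 m4.py; python3 -c "
from go import *
st=r.get_state();print(st['tool_pos'],st['contact_force'],st['q'],st['clock'])"
```

```text
t h -1.5 offset mm [ 1.2 -0.3] yaw deg 0.2 cost 727.0 722.4
t h 2.0 offset mm [ 3.  -0.9] yaw deg 1.9 cost 745.6 726.9
t h 6.0 offset mm [ 4.3 -2.3] yaw deg 1.8 cost 760.9 731.5
s h -1.5 offset mm [ 0.  -4.6] yaw deg -0.1 cost 429.9 354.7
s h 2.0 offset mm [ 0.7 -2.1] yaw deg -0.0 cost 410.4 363.4
s h 6.0 offset mm [1.6 1.9] yaw deg 0.0 cost 483.0 375.0
[0.64432405 0.09920176 0.3043958 ] [ 0.61642249 -1.11180733 -0.93844313] [ 0.26370349  0.54394567 -0.68071399  1.81457798  0.56169759  0.50504888
 -0.26728209] 19.5
```

```bash
python3 -c "
from go import *
n=foamR()[:,2]
delta(np.array([.6003,.2915,.2143])+.015*n,R.from_quat(r.get_state()['eef_rot']).as_matrix())"
```

```text
at [0.6443 0.0992 0.3044] clk 19.5 F [ 0.6 -1.1 -0.9] open 0.5 q [ 0.26  0.54 -0.68  1.81  0.56  0.51 -0.27]
shift cm (current tool axes) [19.27  0.11  8.42] rotvec deg [0. 0. 0.]
```

>>> step_arm --pt "5 0 0 0 0 0 1" --pt "5 0 1 0 0 0 1" --pt "5 0 2 0 0 0 1" --pt "4.2 0.1 2.4 0 0 0 1" --pt "0 0 2 0 0 0 1" --pt "0 0 1 0 0 0 1" --pt "0 0 0 0 0 0 1"

```text
clock: 20.38
tool_pos: [0.5886, 0.2982, 0.2294]
eef_rot: [0.515, 0.829, 0.184, 0.115]
contact_force: [-0.4, -0.3, -0.2]
opening: 0.006
finger_force: 0.0
```

>>> step_arm --pt "0 0 0.8 0 0 0 1" --pt "0 0 0.4 0 0 0 1" --pt "0 0 0.3 0 0 0 1" --pt "0 0 0.2 0 0 0 1" --pt "0 0 0 0 0 0 1"

```text
clock: 21.0
tool_pos: [0.5948, 0.3024, 0.2142]
eef_rot: [0.514, 0.83, 0.185, 0.115]
contact_force: [-0.5, -1.0, -0.1]
opening: 0.002
finger_force: 0.0
```

```bash
cat > ht.py <<'E'
from go import *
F=foamR();st=r.get_state()
for nm,s in(('cal',[.6003,.2915,.2143]),('gau',[.584,.103,.168])): print(nm,'TCP rel seat foam mm',(F.T@(st['tool_pos']-np.array(s))*1000).round(1))
print('F',(F.T@st['contact_force']).round(1),st['clock'])
E
python3 ht.py
```

```text
cal TCP rel seat foam mm [-0.1 12.2 -0.1]
gau TCP rel seat foam mm [108.5 174.    0.4]
F [-0.9 -0.7  0.3] 21.0
```

>>> step_arm --pt "-1.2 0 0 0 0 0 1" --pt "0 0 0.4 0 0 0 1" --pt "0 0 0.2 0 0 0 1" --pt "0 0 0.1 0 0 0 1" --pt "0 0 0 0 0 0 1"

```text
clock: 21.62
tool_pos: [0.6026, 0.2934, 0.2078]
eef_rot: [0.514, 0.83, 0.185, 0.114]
contact_force: [-0.0, -0.7, 0.4]
opening: 0.006
finger_force: 0.0
```

>>> step_arm --pt "0 0 0.1 0 0 0 1" --pt "0 0 0.1 0 0 0 1" --pt "0 0 0 0 0 0 1"

```text
clock: 22.0
tool_pos: [0.6033, 0.2935, 0.2067]
eef_rot: [0.514, 0.83, 0.185, 0.115]
contact_force: [-2.6, -1.6, 5.8]
opening: 0.004
finger_force: 2.9
```

```bash
python3 ht.py
```

```text
cal TCP rel seat foam mm [ 0.1  0.4 -8.4]
gau TCP rel seat foam mm [108.6 162.2  -8. ]
F [-0.3 -0.3  6.5] 22.0
```

Contact is at −8.4 mm and home predicts −8.5, so the caliper is home. One firm press, then on to the gauge.

>>> step_arm --pt "0 0 0.15 0 0 0 1" --pt "0 0 0 0 0 0 1"

```text
clock: 22.25
tool_pos: [0.6034, 0.2935, 0.2066]
eef_rot: [0.514, 0.83, 0.185, 0.115]
contact_force: [-10.4, -5.1, 17.7]
opening: 0.006
finger_force: 10.1
```

>>> step_arm --pt "0 0 -1 0 0 0 1" --pt "0 0 -4 0 0 0 0" --pt "0 0 -5 0 0 0 -1" --pt "0 0 -3 9 0 0 -1" --pt "0 0 0 9 0 0 -1" --pt "0 0 0 7 0 0 -1" --pt "0 0 0 0 0 0 -1"

```text
clock: 23.12
tool_pos: [0.5605, 0.2698, 0.3164]
eef_rot: [0.53, 0.848, 0.012, 0.01]
contact_force: [0.3, -0.0, 0.0]
opening: 0.661
finger_force: 0.0
```

```bash
python3 ht.py; python3 -c "
from go import *
delta([.458,-.1455,.15],Rd(np.radians(-18.7)));delta([.458,-.1455,.15],Rd(np.radians(161.3)))"
```

```text
cal TCP rel seat foam mm [  2.1  -1.8 111.7]
gau TCP rel seat foam mm [110.7 159.9 112.1]
F [ 0.2 -0.2 -0.1] 23.125
at [0.5605 0.2698 0.3164] clk 23.12 F [ 0.3 -0.   0. ] open 58.2 q [-0.18  0.63 -0.65  1.47  0.42  1.15 -0.44]
shift cm (current tool axes) [-32.73 -27.95  15.94] rotvec deg [  1.19  -1.94 134.73]
at [0.5605 0.2698 0.3164] clk 23.12 F [ 0.3 -0.   0. ] open 58.2 q [-0.18  0.63 -0.65  1.47  0.42  1.15 -0.44]
shift cm (current tool axes) [-32.73 -27.95  15.94] rotvec deg [  1.56   0.96 -45.25]
```

>>> step_arm --pt "-4.1 -3.5 0 0 0 0 -1" --pt "-4.1 -3.5 0 0 0 0 -1" --pt "-4.1 -3.5 0 0 0 0 -1" --pt "-4.1 -3.5 0 0 0 0 -1" --pt "-4.1 -3.5 0 0 0 0 -1" --pt "-4.1 -3.5 0 0 0 0 -1" --pt "-4.1 -3.5 0 0 0 0 -1" --pt "-4 -3.4 0 0 0 0 -1"

```text
clock: 24.12
tool_pos: [0.4509, -0.1487, 0.3108]
eef_rot: [0.529, 0.849, 0.011, 0.012]
contact_force: [0.6, -0.2, 0.1]
opening: 1.004
finger_force: 0.0
```

>>> step_arm --pt "0 0 3 1 0.5 -9 -1" --pt "0 0 3 0.5 0.5 -9 -1" --pt "0 0 3 0 0 -9 -1" --pt "0 0 3 0 0 -9 -1" --pt "0 0 3 0 0 -9 -1" --pt "0 0 0 0 0 0 -1"

```text
clock: 24.88
tool_pos: [0.4512, -0.1456, 0.1597]
eef_rot: [0.164, 0.986, 0.004, -0.003]
contact_force: [0.2, 1.0, -0.2]
opening: 1.003
finger_force: 0.0
```

```bash
python3 -c "
from go import *
delta([.458,-.1455,.03],Rd(np.radians(161.3)))"
```

```text
at [ 0.4512 -0.1456  0.1597] clk 24.88 F [ 0.2  1.  -0.2] open 88.3 q [ 0.68  0.7  -0.75  2.05  0.74  0.69  0.69]
shift cm (current tool axes) [-0.75  0.15 12.97] rotvec deg [ 0.37 -0.47 -0.18]
```

>>> step_arm --pt "-0.7 0.15 4 0.4 -0.5 -0.2 -1" --pt "0 0 4 0 0 0 -1" --pt "0 0 4 0 0 0 -1" --pt "0 0 2 0 0 0 -1" --pt "0 0 0 0 0 0 -1"

```text
clock: 25.5
tool_pos: [0.4611, -0.1466, 0.0213]
eef_rot: [0.163, 0.987, -0.001, 0.002]
contact_force: [-0.2, 0.2, 0.4]
opening: 1.001
finger_force: 0.0
```

>>> step_arm --pt "0 0 1 0 0 0 -1" --pt "0 0 1 0 0 0 -1" --pt "0 0 0.7 0 0 0 -1" --pt "0 0 0.3 0 0 0 -1" --pt "0 0 0 0 0 0 -1"

```text
clock: 26.12
tool_pos: [0.4615, -0.147, -0.0088]
eef_rot: [0.162, 0.987, -0.001, 0.002]
contact_force: [0.8, 0.0, 0.3]
opening: 0.997
finger_force: 0.0
```

```bash
python3 -c "
from go import *
delta([.458,-.1455,-.013],Rd(np.radians(161.3)))"
```

```text
at [ 0.4615 -0.147  -0.0088] clk 26.12 F [0.8 0.  0.3] open 87.8 q [ 0.42  0.96 -0.35  2.12  1.27  0.3   0.21]
shift cm (current tool axes) [0.39 0.03 0.42] rotvec deg [-0.03  0.29  0.02]
```

>>> step_arm --pt "0.35 0 0.2 0 0.3 0 -1" --pt "0 0 0.2 0 0 0 -1" --pt "0 0 0 0 0 0 0.2" --pt "0 0 0 0 0 0 1" --pt "0 0 0 0 0 0 1" --pt "0 0 0 0 0 0 1" --pt "0 0 0 0 0 0 1" --pt "0 0 0 0 0 0 1" --force 50

```text
clock: 27.12
tool_pos: [0.4579, -0.1459, -0.0132]
eef_rot: [0.162, 0.987, -0.0, -0.0]
contact_force: [-0.3, -0.5, 0.3]
opening: 0.345
finger_force: 0.0
```

>>> step_arm --pt "0 0 0 0 0 0 1" --pt "0 0 0 0 0 0 1" --pt "0 0 0 0 0 0 1" --force 50

```text
clock: 27.5
tool_pos: [0.4579, -0.146, -0.0132]
eef_rot: [0.162, 0.987, -0.0, -0.0]
contact_force: [0.3, -1.0, 0.2]
opening: 0.314
finger_force: 50.0
```

```bash
python3 -c "
from go import *
delta([.458,-.1455,-.013],Rd(np.radians(161.3)))"
```

```text
at [ 0.4579 -0.146  -0.0132] clk 27.5 F [ 0.3 -1.   0.2] open 27.6 q [ 0.42  0.97 -0.33  2.12  1.29  0.29  0.19]
shift cm (current tool axes) [ 0.01  0.05 -0.02] rotvec deg [-0.05 -0.04  0.04]
```

>>> step_arm --pt "0 0 -1 0 0 0 1" --pt "0 0 -3 0 0 0 1" --pt "0 0 -5 0 0 0 1" --pt "0 0 -5 0 0 0 1" --pt "0 0 -5 0 0 0 1" --pt "0 0 -5 0 0 0 1" --pt "0 0 -4 0 0 0 1" --pt "0 0 0 0 0 0 1"

```text
clock: 28.5
tool_pos: [0.4594, -0.1458, 0.2687]
eef_rot: [0.162, 0.987, -0.001, 0.002]
contact_force: [0.1, -0.2, -4.2]
opening: 0.315
finger_force: 50.0
```

```bash
python3 -c "
from go import *
n=foamR()[:,2]
delta([.5615,.0926,.265],place(np.radians(-18.7),np.radians(161.3)))
delta([.5615,.0926,.265],Rd(np.radians(206.3)))"
```

```text
at [ 0.4594 -0.1458  0.2687] clk 28.5 F [ 0.1 -0.2 -4.2] open 27.7 q [ 0.77  0.55 -0.88  1.91  0.53  0.93  0.88]
shift cm (current tool axes) [-2.04 25.86  0.36] rotvec deg [ -9.93 -23.49 -44.25]
at [ 0.4594 -0.1458  0.2687] clk 28.5 F [ 0.1 -0.2 -4.2] open 27.7 q [ 0.77  0.55 -0.88  1.91  0.53  0.93  0.88]
shift cm (current tool axes) [-2.04 25.86  0.36] rotvec deg [ -0.12   0.2  -44.99]
```

>>> step_arm --pt "-0.4 5.2 0 0 0 0 1" --pt "-0.4 5.2 0 0 0 0 1" --pt "-0.4 5.2 0 0 0 0 1" --pt "-0.4 5.2 0 0 0 0 1" --pt "-0.4 5.1 0 0 0 0 1" --pt "0 0 0 0 0 0 1"

```text
clock: 29.25
tool_pos: [0.5592, 0.0987, 0.2645]
eef_rot: [0.158, 0.987, 0.001, -0.002]
contact_force: [-0.0, -0.3, -3.9]
opening: 0.312
finger_force: 50.0
```

>>> step_arm --pt "0 0 0 -1.65 -3.9 -7.4 1" --pt "0 0 0 -1.65 -3.9 -7.4 1" --pt "0 0 0 -1.65 -3.9 -7.4 1" --pt "0 0 0 -1.65 -3.9 -7.4 1" --pt "0 0 0 -1.65 -3.9 -7.4 1" --pt "0 0 0 -1.65 -3.9 -7.3 1" --pt "0 0 0 0 0 0 1" --pt "0 0 0 0 0 0 1"

```text
clock: 30.25
tool_pos: [0.5598, 0.0927, 0.2658]
eef_rot: [-0.221, 0.952, 0.05, 0.207]
contact_force: [0.2, 0.3, -3.6]
opening: 0.311
finger_force: 50.0
```

```bash
python3 -c "
from go import *
n=foamR()[:,2]
delta(np.array([.584,.103,.168])+(.02-.0207)*n,place(np.radians(-18.7),np.radians(161.3)))"
```

```text
at [0.5598 0.0927 0.2658] clk 30.25 F [ 0.2  0.3 -3.6] open 27.4 q [ 0.43  0.56 -0.93  2.08  1.02  0.45  0.83]
shift cm (current tool axes) [ 1.68 -0.2  10.06] rotvec deg [ 0.2  -0.43 -0.18]
```

>>> step_arm --pt "0.8 -0.1 2 0.2 -0.4 -0.2 1" --pt "0.8 -0.1 3 0 0 0 1" --pt "0 0 3 0 0 0 1" --pt "0 0 1.2 0 0 0 1" --pt "0 0 0.6 0 0 0 1" --pt "0 0 0 0 0 0 1" --pt "0 0 0 0 0 0 1"

```text
clock: 31.12
tool_pos: [0.5853, 0.1034, 0.1716]
eef_rot: [-0.224, 0.95, 0.049, 0.212]
contact_force: [-0.2, -1.2, -4.3]
opening: 0.313
finger_force: 50.0
```

```bash
cat > m5.py <<'E'
import sys
from go import *; from fit import *
tag=sys.argv[1]; held=len(sys.argv)<3
snap('side','s'+tag); snap('top','t'+tag)
st=r.get_state(); p=st['tool_pos']; Rm=R.from_quat(st['eef_rot']).as_matrix(); F=foamR()
S={'t':np.array([.5827,.1027,.1681]),'s':np.array([.5853,.1032,.1680])}; Sm=(S['t']+S['s'])/2
Ro=Rm@Rd(np.radians(161.3)).T@R.from_euler('z',np.radians(-18.7)).as_matrix() if held else F
mid=p-Rm[:,2]*.0207 if held else Sm-.0015*F[:,2]
print('rotvec err deg',R.from_matrix(F.T@Ro).as_rotvec(degrees=True).round(2),'reported rel seat mm',(F.T@(mid-Sm)*1000).round(1),'F',(F.T@st['contact_force']).round(1),st['clock'])
bx=[(-.048,-.022,.016,.064,-.0075,.0045),(.022,.048,.016,.064,-.0075,.0045)]
for k in 'ts':
    cam=load(k+tag); im=np.asarray(cam['pixels']).astype(float).min(2)
    for a,b in enumerate(bx+[None]):
        bs=bx if b is None else [b]
        c=np.array([[x,y,z] for b in bs for x in b[:2] for y in b[2:4] for z in b[4:]])@Ro.T+mid; q=proj(cam,c)
        x0,y0=(q.min(0)-4).astype(int); x1,y1=(q.max(0)+5).astype(int); roi=(x0,y0,x1-x0,y1-y0); m=np.clip((im[y0:y1,x0:x1]-70)/70,0,1)
        ig=np.zeros_like(m)
        def cost(v):
            T=np.eye(4);T[:3,:3]=Ro;T[:3,3]=mid+F@np.r_[v,0]; mm=0;ex=0
            for b in bs: mm=mm|hull(cam,T,b,roi)
            for e in((-.048,.048,-.014,.016,-.0075,.0075),): ex=ex|hull(cam,T,e,roi)
            return (np.abs(down(mm)-m)*(1-down(ex))).sum()
        x=np.zeros(2)
        for d in(.005,.002): x=(o:=minimize(cost,x,method='Nelder-Mead',options=dict(initial_simplex=np.array([x,x+[d,0],x+[0,d]])))).x
        print(k,a,'seen-assumed mm',(x*1000).round(1),'cost',round(cost(np.zeros(2)),1),round(o.fun,1),'white',round(m.sum()),'seen rel seat',((F.T@(mid-S[k]))[:2]*1000+x*1000).round(1))
E
python3 m5.py 9
```

```text
rotvec err deg [-0.02 -0.15  0.16] reported rel seat mm [ 2.6 -0.3 23.5] F [-1.1 -0.5 -3.5] 31.225
t 0 seen-assumed mm [-1.8  3.7] cost 241.5 239.8 white 6 seen rel seat [2.  3.1]
t 1 seen-assumed mm [-1.4  0.3] cost 72.2 63.1 white 273 seen rel seat [ 2.3 -0.4]
t 2 seen-assumed mm [-1.5 -0. ] cost 335.5 325.8 white 338 seen rel seat [ 2.2 -0.6]
s 0 seen-assumed mm [ 1.2 -1.7] cost 60.2 45.5 white 264 seen rel seat [ 2.6 -1.7]
s 1 seen-assumed mm [ 0.9 -1.7] cost 42.4 24.4 white 381 seen rel seat [ 2.4 -1.6]
s 2 seen-assumed mm [ 1.5 -1.4] cost 102.6 70.1 white 647 seen rel seat [ 3.  -1.3]
```

Both views put the gauge about 2.4 mm too far up the slope and 0.8 mm too far right. Correcting that, then inserting.

>>> step_arm --pt "0.24 0.08 0 0 0 0 1" --pt "0 0 0.5 0 0 0 1" --pt "0 0 0.4 0 0 0 1" --pt "0 0 0.2 0 0 0 1" --pt "0 0 0 0 0 0 1" --pt "0 0 0 0 0 0 1"

```text
clock: 31.98
tool_pos: [0.5869, 0.1053, 0.1601]
eef_rot: [-0.224, 0.95, 0.049, 0.212]
contact_force: [-0.2, 0.6, -4.4]
opening: 0.311
finger_force: 50.0
```

```bash
python3 m5.py 10
```

```text
rotvec err deg [ 0.01 -0.11  0.19] reported rel seat mm [-0.1  0.8 12. ] F [-1.9  0.9 -4. ] 32.075
t 0 seen-assumed mm [0.1 5.4] cost 237.2 233.3 white 6 seen rel seat [1.2 5.8]
t 1 seen-assumed mm [-1.5  0.3] cost 65.9 57.6 white 259 seen rel seat [-0.4  0.7]
t 2 seen-assumed mm [-1.3  0.7] cost 326.7 315.9 white 333 seen rel seat [-0.2  1.2]
s 0 seen-assumed mm [ 1.2 -1.5] cost 63.3 44.5 white 258 seen rel seat [-0.  -0.4]
s 1 seen-assumed mm [ 0.2 -2.1] cost 30.9 19.5 white 367 seen rel seat [-1. -1.]
s 2 seen-assumed mm [ 0.6 -1.5] cost 93.9 72.3 white 627 seen rel seat [-0.6 -0.4]
```

>>> step_arm --pt "0 0 0.2 0 0 0 1" --pt "0 0 0.2 0 0 0 1" --pt "0 0 0 0 0 0 1"

```text
clock: 32.45
tool_pos: [0.5888, 0.1061, 0.1565]
eef_rot: [-0.224, 0.95, 0.049, 0.212]
contact_force: [0.8, -0.6, -3.0]
opening: 0.313
finger_force: 50.0
```

>>> step_arm --pt "0 0 0.2 0 0 0 1" --pt "0 0 0.2 0 0 0 1" --pt "0 0 0 0 0 0 1"

```text
clock: 32.83
tool_pos: [0.5903, 0.107, 0.1532]
eef_rot: [-0.224, 0.95, 0.049, 0.212]
contact_force: [-0.5, 0.5, 0.4]
opening: 0.313
finger_force: 50.0
```

>>> step_arm --pt "0 0 0.2 0 0 0 1" --pt "0 0 0.1 0 0 0 1" --pt "0 0 0 0 0 0 1"

```text
clock: 33.2
tool_pos: [0.5914, 0.1075, 0.1501]
eef_rot: [-0.224, 0.95, 0.049, 0.212]
contact_force: [2.1, 1.0, -2.2]
opening: 0.316
finger_force: 50.0
```

```bash
python3 ht.py
```

```text
cal TCP rel seat foam mm [-108.3 -160.9  -20.4]
gau TCP rel seat foam mm [  0.3   0.8 -19.9]
F [ 1.2 -0.  -3. ] 33.2
```

>>> step_arm --pt "0 0 0.1 0 0 0 1" --pt "0 0 0.1 0 0 0 1" --pt "0 0 0 0 0 0 1"

```text
clock: 33.58
tool_pos: [0.592, 0.1077, 0.1489]
eef_rot: [-0.224, 0.95, 0.049, 0.212]
contact_force: [-1.7, -0.4, 6.2]
opening: 0.31
finger_force: 50.0
```

>>> step_arm --pt "0 0 0.1 0 0 0 1" --pt "0 0 0.1 0 0 0 1" --pt "0 0 0 0 0 0 1"

```text
clock: 33.95
tool_pos: [0.592, 0.1078, 0.1488]
eef_rot: [-0.224, 0.95, 0.049, 0.213]
contact_force: [-12.5, -6.9, 26.2]
opening: 0.308
finger_force: 50.0
```

```bash
python3 ht.py
```

```text
cal TCP rel seat foam mm [-108.3 -161.   -21.7]
gau TCP rel seat foam mm [  0.3   0.7 -21.3]
F [-1.9 -0.7 29.7] 33.95
```

Rigid stop at about the expected depth. Release, withdraw, then a confirming press with closed fingers.

>>> step_arm --pt "0 0 -0.2 0 0 0 1" --pt "0 0 0 0 0 0 0.1" --pt "0 0 0 0 0 0 0.1" --pt "0 0 0 0 0 0 0.1" --pt "0 0 -0.5 0 0 0 0.1" --pt "0 0 -1 0 0 0 0.1" --pt "0 0 -2 0 0 0 0.1" --pt "0 0 0 0 0 0 1"

```text
clock: 34.95
tool_pos: [0.5788, 0.101, 0.1813]
eef_rot: [-0.224, 0.95, 0.049, 0.213]
contact_force: [-0.6, -0.7, 0.0]
opening: 0.36
finger_force: 0.0
```

>>> step_arm --pt "0 0 0 0 0 0 1" --pt "0 0 0 0 0 0 1" --pt "0 0 0 0 0 0 1" --pt "0 0 0 0 0 0 1"

```text
clock: 35.45
tool_pos: [0.5785, 0.1011, 0.1797]
eef_rot: [-0.224, 0.95, 0.049, 0.211]
contact_force: [0.2, 0.8, -0.5]
opening: 0.004
finger_force: 0.0
```

```bash
python3 ht.py
```

```text
cal TCP rel seat foam mm [-108.9 -161.    12.6]
gau TCP rel seat foam mm [-0.3  0.8 13. ]
F [ 0.3  0.6 -0.7] 35.45
```

>>> step_arm --pt "0 0 1 0 0 0 1" --pt "0 0 0.5 0 0 0 1" --pt "0 0 0.3 0 0 0 1" --pt "0 0 0.1 0 0 0 1" --pt "0 0 0.1 0 0 0 1" --pt "0 0 0 0 0 0 1"

```text
clock: 36.2
tool_pos: [0.5862, 0.1049, 0.162]
eef_rot: [-0.224, 0.95, 0.049, 0.212]
contact_force: [-0.2, 0.2, 0.4]
opening: 0.007
finger_force: 0.0
```

```bash
python3 ht.py
```

```text
cal TCP rel seat foam mm [-108.6 -161.    -7.1]
gau TCP rel seat foam mm [-0.   0.7 -6.6]
F [0.1 0.3 0.4] 36.2
```

>>> step_arm --pt "0 0 0.1 0 0 0 1" --pt "0 0 0.1 0 0 0 1" --pt "0 0 0.1 0 0 0 1" --pt "0 0 0 0 0 0 1"

```text
clock: 36.7
tool_pos: [0.5869, 0.1052, 0.1602]
eef_rot: [-0.224, 0.95, 0.049, 0.212]
contact_force: [-5.9, -2.4, 12.9]
opening: 0.004
finger_force: 7.2
```

```bash
python3 ht.py
```

```text
cal TCP rel seat foam mm [-108.6 -161.    -9. ]
gau TCP rel seat foam mm [ 0.   0.7 -8.6]
F [-0.3  0.5 14.4] 36.7
```

Stopped at −8.6 mm under 14 N, which is home. Withdraw and check both tools.

>>> step_arm --pt "0 0 -1 0 0 0 1" --pt "0 0 -4 0 0 0 1" --pt "0 0 -5 0 0 0 1" --pt "5 -3 -2 0 0 0 1" --pt "5 -3 0 0 0 0 1" --pt "5 -3 0 0 0 0 1" --pt "0 0 0 0 0 0 1"

```text
clock: 37.58
tool_pos: [0.49, -0.0231, 0.1996]
eef_rot: [-0.221, 0.953, 0.042, 0.204]
contact_force: [0.4, 0.6, -0.2]
opening: 0.003
finger_force: 0.0
```

```bash
python3 m5.py 11 free; python3 m4.py
python3 - <<'E'
from h import *
d=cv2.absdiff(load('top0')['pixels'],load('t11')['pixels']).max(2)
for n,(x,y,w,h) in dict(screw=(312,268,32,84),bus=(250,98,22,72),ins=(420,205,42,36)).items(): print(n,(d[y:y+h,x:x+w]>60).sum())
E
```

```text
rotvec err deg [0. 0. 0.] reported rel seat mm [ 0.  -0.  -1.5] F [ 0.5 -0.7 -0.4] 37.675
t 0 seen-assumed mm [-1.4  1. ] cost 26.6 11.3 white 266 seen rel seat [-0.3  0.6]
t 1 seen-assumed mm [-1.6  1.4] cost 50.5 31.6 white 276 seen rel seat [-0.4  1.1]
t 2 seen-assumed mm [-1.2  1.3] cost 78.8 45.1 white 574 seen rel seat [-0.   0.9]
s 0 seen-assumed mm [ -0.  -12.1] cost 73.8 30.8 white 303 seen rel seat [ -1.1 -11.8]
s 1 seen-assumed mm [ -0.7 -12.9] cost 85.5 36.0 white 304 seen rel seat [ -1.8 -12.5]
s 2 seen-assumed mm [ -0.1 -12.2] cost 164.5 97.0 white 665 seen rel seat [ -1.3 -11.8]
t h -1.5 offset mm [0.5 0.6] yaw deg -0.2 cost 756.8 750.8
t h 2.0 offset mm [ 0.6 -0.5] yaw deg -0.2 cost 765.2 755.5
t h 6.0 offset mm [ 0.4 -2. ] yaw deg 0.0 cost 780.9 761.3
s h -1.5 offset mm [-0.  -5.2] yaw deg -0.0 cost 430.5 354.3
s h 2.0 offset mm [ 0.7 -2.1] yaw deg -0.0 cost 411.6 364.1
s h 6.0 offset mm [1.6 1.9] yaw deg 0.0 cost 483.8 375.8
screw 0
bus 0
ins 0
```

The recessed arm sides are hidden in the side view, so that fit is biased. I'll recheck with top faces only.

```bash
sed -e 's/snap(.side.*$//' -e 's/\.064,-\.0075,\.0045/.064,.0043,.0045/g' -e 's/\.016,-\.0075,\.0075),)/.016,.0043,.0075),)/' m5.py > m6.py; python3 m6.py 11 free | tail -6
sed -e 's/^for n in.*$//' -e 's/-\.03,-\.004,0)/-.03,-.0005,0)/' -e 's/\.057,-\.004,\.002)/.057,.0015,.002)/' m4.py > m7.py; python3 m7.py
```

```text
t 0 seen-assumed mm [-0.3  1.3] cost 17.3 12.3 white 266 seen rel seat [0.8 0.9]
t 1 seen-assumed mm [-0.5  1.1] cost 43.2 34.3 white 276 seen rel seat [0.6 0.7]
t 2 seen-assumed mm [-0.6  1.4] cost 62.3 50.2 white 574 seen rel seat [0.5 1.1]
s 0 seen-assumed mm [1.4 1.4] cost 56.8 39.8 white 295 seen rel seat [0.3 1.8]
s 1 seen-assumed mm [2.6 1.7] cost 65.8 45.6 white 304 seen rel seat [1.5 2.1]
s 2 seen-assumed mm [2.3 1.7] cost 155.9 113.9 white 660 seen rel seat [1.2 2.1]
t h -1.5 offset mm [0.1 1.1] yaw deg 0.0 cost 741.5 735.6
t h 2.0 offset mm [ 0.6 -1.1] yaw deg -0.2 cost 751.5 739.0
t h 6.0 offset mm [ 0.2 -2.6] yaw deg 0.1 cost 769.8 746.0
s h -1.5 offset mm [ 0.4 -0.4] yaw deg -0.1 cost 322.0 314.5
s h 2.0 offset mm [1.7 2.4] yaw deg -0.3 cost 384.7 313.1
s h 6.0 offset mm [2.9 6.5] yaw deg -0.5 cost 557.2 312.7
```

Both views now put both tools within about 2 mm of their seats at home height. The bystanders haven't moved, so I'm handing in.

```bash
python3 -c "
from plant import r
print(r.finish_job())"
```

```text
the job is handed in; nothing more can be done
None
```

The caliper and the snap gauge are pressed home in their cutouts and released, each measured within about 2 mm of its seat; the screwdriver, copper bar and insulator did not move, and the job is handed in at about 38 s (no verdict was returned).

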